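# Fetch the boxed-in short stand for the next depth trial

### The arm

A 7-joint arm with a two-finger parallel gripper is mounted at the origin on the work surface. World frame = base frame: x ahead of the robot, y to its left, z up, the work surface at z = 0. Lengths are in mm, angles in rad, forces in N, time in s.
With the tool pointing down it reaches from about 400 to 925 mm from the base axis. Payload 5.6 kg.
Tool frame: the origin (TCP) lies at the very end of the fingers, on their centre line; the grasp point (between the pads) lies 19 mm behind it; z points along the fingers, y is the line along which they close (so a half turn about z gives the same grasp; the last joint's range is limited). The gripper opens to 85 mm and grips with 20 to 120 N. Pads are 22 mm wide; open, the fingers measure 114 mm over their backs; the gripper's body (76 mm by 85 mm) begins 54 mm behind the grasp point. The pads swing forward as they close: fully open they stand 13 mm farther back than shut.
Start: joints at [-1.151, 0.468, -0.012, 1.603, 0.006, 1.071, -0.056], TCP at [290.235, 581.612, 231.29] pointing down, gripper open.
Joint ranges: [-2.53, 2.53], [-0.31, 2.02], [-1.57, 1.55], [0.28, 2.44], [-1.29, 4.43], [0.15, 1.84], [-2.92, 2.92]. Speed limits (rad/s): [2.57, 2.57, 3.14, 3.14, 3.14, 3.14, 3.14].

### API

Orientations are given as [roll, pitch, yaw] about the fixed x, y, z axes, in that order (R = Rz(yaw) Ry(pitch) Rx(roll)).
In Python, from station import env, read_camera, nets gives the robot as it stands.
- The arm moves only by the tool apply_moves, never from a script. Its argument "steps" is a list of rows, each a list of 7 numbers: the shift along the tool's x, y, z scaled (see below), then the turn, a rotation vector about the tool's x, y, z scaled (see below), then the closure, from 0 (fully open) to 1 (shut). A call has 1 to 5 rows; each row shifts and turns the commanded pose from where the row before left it, along the tool's axes as they then stand; what a row does not reach is not made up. The controller multiplies each number of a shift by 0.05 m and each number of a turn by 0.12 rad. A row lasts 1/8 s, in which the tool goes at most 62.5 mm and 10.7 degrees, less where a joint would pass 70% of its speed; a pose out of reach is approached as far as the arm can. A call with a number of a shift or a turn outside -1 to 1 is refused whole. A call with a gripper value outside its range is refused whole. The fingers move at their own pace and stop on an object; "grip_force" is the grip in N (left out, the last holds). Time passes only in rows, so rows that do not move let the fingers close. It gives the time, the measured TCP pose, the force, the opening and the grip force at its end, in the units of the state.
- env.observe(): the state, without advancing time (a new reading comes with each control period).
- read_camera(name): name is "scene" or "side" or "wrist"; returns a dict with "pixels" (420x560x3 uint8, blue, green, red), "fx", "fy", "cx", "cy" (pixels), "k1" (the pictures are not rectified: a ray, as slopes to the right and down, at radius r is drawn at 1 + k1 r^2 times it, then the intrinsics apply), "R" (3x3) and "t" (3): a world point X has camera coordinates R X + t. Camera axes: x right, y down, z forward; pixel columns grow to the right and rows downward; lengths in mm; the calibration is good to about 2 mm. A picture is of the moment at which its call begins. There is no depth.
- env.close_job(): hands the job in; it is judged then, once.
Trained networks look in a picture, given as the dict that the camera call returned (one of the last four; its "shot" number tells which), for a name from the list of things; names that differ only in an ending like _2 or _b are one class to them, and where a whole thing is asked for, a point or a joint stands for the part that bears it (a point fixed in the world has none). Each returns a list of dicts, best first, with "conf" (0 to 1); they miss things now and then, are a little off and sometimes report something else, mostly with a low value. They report only what shows in the picture. A call takes as long as a camera call.
- nets.recognise(picture, target): "extent" ([left, top, width, height] in pixels, round what is visible of it).
- nets.cut_out(picture, target): "region" (420x560 bool, what is visible of it) and "extent" ([left, top, width, height] in pixels, round what is visible of it).
- nets.landmark_of(picture, target): "at" ([column, row] in pixels: a listed point, or the origin of a listed thing).
The state is a dict: "clock": time; "q": joint angles; "qvel": joint speeds; "joint_efforts": joint torques, N m; "ee_pos": TCP position; "tcp_rot": TCP orientation; "wrist_force": force on the tool from outside, world axes, zero at the start; "ft_torque": the same for the moment, N m; "grip_width": finger opening in mm; "gripper_force": force on a finger pad.
Only numpy, scipy, OpenCV 4.12 (cv2) and the standard library are available. Lean on these libraries where they do the work, as an engineer would, in place of code of your own. Each camera call takes 0.05 s, during which the arm holds its last target. There are 200 camera calls.

### The job

The next depth-perception trial needs the short stand, which is boxed in on the black board behind the three tall rod stands. First clear all three tall stands onto the white tray, then fetch the short stand and set it upright on the middle of the black rubber pad on the wooden bench, and only then put each tall stand back upright on the very place on the board where it stood at the start. Never tip a stand over, and leave the phone on the bench and the small jar where they are.

Things in the scene. Friction and masses are not known exactly. Their poses are not given: they have to be found in the camera images.
- ball_stand: Tall stand topped by a wooden ball: round aluminium foot 48 mm across and 12 mm thick, upright steel rod 14 mm thick; ball 36 mm across, its centre 132 mm above the underside, total height 150 mm. Origin: centre of the foot's underside, z up along the rod. 190 to 325 g, most of it in the foot.
- drum_stand: Tall stand topped by a round, flat-topped wooden drum: round aluminium foot 48 mm across and 12 mm thick, upright steel rod 14 mm thick; drum 36 mm across, from 124 to 150 mm above the underside. Origin: centre of the foot's underside, z up along the rod. 190 to 325 g, most of it in the foot.
- square_stand: Tall stand topped by a square wooden block: round aluminium foot 48 mm across and 12 mm thick, upright steel rod 14 mm thick; block 32 x 32 mm, sides along the body's x and y, from 124 to 150 mm above the underside. The stand's yaw is arbitrary. Origin: centre of the foot's underside, z up along the rod. 190 to 325 g, most of it in the foot.
- short_stand: The short stand, the only low one: aluminium foot 48 mm across and 12 mm thick, short 14 mm rod, upright wooden drum 32 mm across from 30 to 60 mm above the underside (total height 60 mm). Origin: centre of the foot's underside, z up. 120 to 210 g.
- board: Black board, fixed, 170 mm (x, away from the robot) by 200 mm (y), 15 mm thick; pale rail 12 mm wide on its far (+x) edge, top 45 mm above the table. White discs, 58 mm, mark the places: in its frame the short stand's (35, 0) mm, the tall ones' (-25, 0), (35, 60), (35, -60) mm, shuffled. While these are there the gripper does not fit round the short one. Origin: centre of underside.
- tray: White shallow open tray, fixed, 280 mm (x) by 110 mm (y) outside, walls 4 mm thick and 16 mm high, floor's upper face 4 mm above the origin. Empty at the start; room for three stands in a row along x, 85 mm apart. Origin: centre of underside. It is on the left or the right, the bench on the other side.
- bench: Low bench of pale wood, fixed, top 240 mm (its x) by 150 mm (its y), upper face 90 mm above the table, on four legs. Origin: centre of its footprint on the table.
- pad: Round black rubber pad, 68 mm across and 3 mm thick, fixed on the bench's top on the half nearer the robot. Origin: centre of the underside (the bench's upper face), so its top is 3 mm above the origin.
- phone: Black phone with a grey screen, 72 x 140 x 9 mm, lying loose on the far half of the bench, its long side (y) across the bench. To be left alone. Origin: centre of the underside.
- jar: Small grey jar with a white lid, 36 mm across and 50 mm high, standing loose on the table between the robot and the board, to the left. To be left alone. Origin: centre of the underside.

How it is judged:
By the outcome, as a careful person would: the job done as asked, in the order asked, and still so for the second after the job is handed in, with the robot touching nothing.
It also fails if it takes over 136 s, if anything falls off the work surface, if the arm or the gripper's body presses on something with over 40 N, if the wrist force passes 120 N, or if a joint passes its speed limit or range.

## Working session

There is one attempt and no reset: what is moved stays moved. The work goes in short steps, Python scripts to look and compute and a tool call to move; the robot and the scene stay as the last step left them, time stands still between calls to the robot, and variables do not carry over. Pictures are saved under pics/ and viewed, at most 14 in all, crops included, and the job is handed in when it is done.

Besides the shell and the picture viewer there is one more tool, called after "Emit:" as name(argument=value, ...) on one line, values as JSON. apply_moves: Moves the arm, as the interface text tells. Its arguments: {"type":"object","properties":{"steps":{"type":"array","items":{"type":"array","items":{"type":"number","minimum":-1,"maximum":1}}},"grip_force":{"type":"number"}},"required":["steps"]}

```bash
mkdir -p pics; ls; python3 - <<'E'
from station import env, read_camera, nets
import cv2,numpy as np
print(env.observe())
for n in ["scene","side"]:
    p=read_camera(n); cv2.imwrite(f"pics/{n}0.png",p["pixels"]); print(n,p["fx"],p["cx"],p["cy"],p["k1"],np.round(p["R"],3).tolist(),np.round(p["t"]).tolist())
    for o in "ball_stand drum_stand square_stand short_stand board tray bench pad phone jar".split():
        print(o,[(np.round(d["at"]).tolist(),round(d["conf"],2)) for d in nets.landmark_of(p,o)[:2]])
E
```

```text
pics
{'clock': 0.0, 'q': array([-1.15097257,  0.46837569, -0.01156936,  1.6036637 ,  0.00600632,
        1.07135519, -0.05630933]), 'qvel': array([ 0.0005442 ,  0.00089247, -0.00029388,  0.00040426,  0.00159051,
       -0.00047384, -0.00050052]), 'joint_efforts': array([-5.94016474e-04, -5.32374287e+01,  2.16384121e-02, -2.51293945e+01,
        1.14888843e-02,  7.88104779e-03,  1.15797189e-05]), 'ee_pos': array([290.0394555 , 581.07162269, 230.3226704 ]), 'tcp_rot': array([-3.13983047e+00,  1.44204219e-04,  2.67866910e+00]), 'wrist_force': array([ 0.44372324,  0.3845848 , -0.04490269]), 'ft_torque': array([0.00184275, 0.03859408, 0.00893673]), 'gripper_force': 0.0, 'grip_width': 85.45621413488274}
scene 492.6620759499733 282.9505301741877 206.75694746988935 -0.01765537851098689 [[-0.7, 0.714, 0.001], [0.495, 0.487, -0.719], [-0.514, -0.503, -0.695]] [363.0, -179.0, 1423.0]
ball_stand [([272.0, 254.0], 0.74), ([237.0, 261.0], 0.52)]
drum_stand [([236.0, 262.0], 0.9)]
square_stand [([285.0, 286.0], 0.56), ([208.0, 181.0], 0.35)]
short_stand [([369.0, 315.0], 0.66)]
board [([268.0, 267.0], 0.57)]
tray [([209.0, 184.0], 0.58)]
bench [([390.0, 315.0], 0.73)]
pad [([401.0, 261.0], 0.61)]
phone [([369.0, 315.0], 0.78)]
jar [([372.0, 244.0], 0.75)]
side 501.5969396676537 286.41815115189434 210.96076700674914 -0.13865605837694983 [[0.99, -0.14, -0.005], [-0.097, -0.662, -0.743], [0.101, 0.736, -0.669]] [-495.0, 101.0, 959.0]
ball_stand [([314.0, 217.0], 0.6)]
drum_stand [([356.0, 229.0], 0.57), ([345.0, 213.0], 0.45)]
square_stand [([333.0, 194.0], 0.73)]
short_stand [([345.0, 213.0], 0.81)]
board [([329.0, 222.0], 0.72)]
tray [([318.0, 359.0], 0.75), ([219.0, 195.0], 0.36)]
bench [([276.0, 148.0], 0.83)]
pad [([250.0, 128.0], 0.83)]
phone [([303.0, 119.0], 0.6)]
jar [([222.0, 191.0], 0.63)]
```

```bash
cat > h.py <<'E'
from station import env, read_camera, nets
import cv2,numpy as np
from scipy.spatial.transform import Rotation as Ro
def K(p): return np.array([[p["fx"],0,p["cx"]],[0,p["fy"],p["cy"]],[0,0,1.]]),np.array([p["k1"],0,0,0,0.])
def at_z(p,uv,z):
    k,d=K(p); s=cv2.undistortPoints(np.array([[uv]],float),k,d)[0,0]
    R=np.array(p["R"]);t=np.array(p["t"]); c=-R.T@t; r=R.T@np.array([s[0],s[1],1])
    return c+r*(z-c[2])/r[2]
def proj(p,X):
    k,d=K(p); return cv2.projectPoints(np.atleast_2d(np.array(X,float)),cv2.Rodrigues(np.array(p["R"]))[0],np.array(p["t"],float),k,d)[0][:,0]
E
python3 - <<'E'
from h import *
Z=dict(ball_stand=15,drum_stand=15,square_stand=15,short_stand=15,board=0,tray=0,bench=0,pad=90,phone=90,jar=0)
L=dict(scene={},side={})
for n in L:
    p=read_camera(n)
    cv2.imwrite(f"pics/{n}1.png",p["pixels"])
    for o in Z:
        print(n,o,[(np.round(at_z(p,d["at"],Z[o])[:2]).tolist(),round(d["conf"],2)) for d in nets.landmark_of(p,o)[:3]])
a=np.vstack([cv2.imread("pics/scene1.png")[100:400],cv2.imread("pics/side1.png")[80:380]])
cv2.imwrite("pics/both.png",a)
E
```

```text
scene ball_stand [([573.0, 27.0], 0.74)]
scene drum_stand [([648.0, -8.0], 0.85)]
scene square_stand []
scene short_stand [([632.0, 40.0], 0.96)]
scene board [([595.0, 34.0], 0.83)]
scene tray [([508.0, -290.0], 0.85)]
scene bench [([512.0, 300.0], 0.74)]
scene pad [([453.0, 273.0], 0.91)]
scene phone [([598.0, 303.0], 0.7)]
scene jar []
side ball_stand [([560.0, 23.0], 0.84)]
side drum_stand [([639.0, -21.0], 0.96)]
side square_stand [([612.0, 104.0], 0.85), ([458.0, 390.0], 0.61)]
side short_stand [([626.0, 43.0], 0.7)]
side board [([587.0, 35.0], 0.69), ([617.0, 113.0], 0.52), ([569.0, 42.0], 0.46)]
side tray [([509.0, -288.0], 0.89), ([645.0, -3.0], 0.18)]
side bench [([516.0, 309.0], 0.94)]
side pad [([455.0, 268.0], 0.61), ([566.0, -62.0], 0.26)]
side phone [([583.0, 300.0], 0.92)]
side jar [([380.0, 163.0], 0.75)]
```

View pics/both.png

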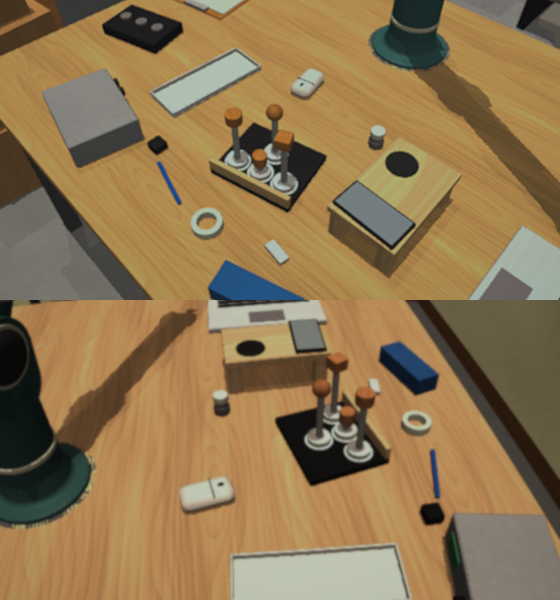

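The pictures show the ball stand at the board's near place. In the scene view the drum stand is at about (236,262), on the −y side, and the square stand at about (285,286), on the +y side. The short stand is in the middle. The tray is at y≈−290 and the bench at y≈+300. The board's yaw is about 0.25. I'll go above the board next.

```bash
cat >> h.py <<'E'
import sys
def plan(*wps,step=.8,cl=None,start=None):
    """waypoints (x,y,z,yaw): print rows in tool units, at most 5 per line"""
    s=env.observe(); P=np.array(s["ee_pos"]); R=Ro.from_euler("xyz",s["tcp_rot"]); rows=[]
    for w in wps:
        T=np.array(w[:3],float); RT=Ro.from_euler("xyz",[np.pi,0,w[3]]); dr=(R.inv()*RT).as_rotvec()
        n=max(1,int(np.ceil(max(np.abs(dr).max()/.12/.98, np.linalg.norm(T-P)/50/step))))
        P0,R0=P,R
        for i in range(n):
            d=R.inv().apply(P0+(T-P0)*(i+1)/n-P)/50
            r=np.r_[d,dr/n/.12]; r=np.round(r,2)+0.; rows.append(r.tolist())
            P=P+R.apply(r[:3]*50); R=R*Ro.from_rotvec(r[3:]*.12)
        rows[-1].append("end")
    for i in range(0,len(rows),5): print(str(rows[i:i+5]).replace(" ",""))
def st():
    s=env.observe(); print("t",round(s["clock"],2),"pos",np.round(s["ee_pos"],1),"rot",np.round(s["tcp_rot"],3),"w",round(s["grip_width"],1),"F",np.round(s["wrist_force"],1),"q7",round(s["q"][6],2))
E
python3 -c "
from h import *
plan((480,150,340,3.39),(540,40,340,3.39),step=.95)"
```

```text
[[-0.66,-0.55,-0.2,0.0,0.0,-0.54],[-0.62,-0.59,-0.2,0.0,0.0,-0.54],[-0.58,-0.63,-0.19,0.0,0.0,-0.54],[-0.55,-0.66,-0.2,0.0,0.0,-0.54],[-0.49,-0.7,-0.2,0.0,0.0,-0.54]]
[[-0.45,-0.73,-0.2,0.0,0.0,-0.54],[-0.4,-0.76,-0.19,0.0,0.0,-0.54],[-0.36,-0.78,-0.2,0.0,0.0,-0.54],[-0.3,-0.8,-0.2,0.0,0.0,-0.54],[-0.25,-0.82,-0.2,0.0,0.0,-0.54]]
[[-0.19,-0.84,-0.19,0.0,0.0,-0.54,'end'],[-0.21,-0.81,0.0,0.0,0.0,0.0],[-0.2,-0.81,0.0,0.0,0.0,0.0],[-0.21,-0.8,0.0,0.0,0.0,0.0,'end']]
```

Emit:
apply_moves(steps=[[-0.66, -0.55, -0.2, 0, 0, -0.54, 0], [-0.62, -0.59, -0.2, 0, 0, -0.54, 0], [-0.58, -0.63, -0.19, 0, 0, -0.54, 0], [-0.55, -0.66, -0.2, 0, 0, -0.54, 0], [-0.49, -0.7, -0.2, 0, 0, -0.54, 0]], grip_force=40)

```text
clock: 2.82
ee_pos: [377.0, 384.1, 281.3]
tcp_rot: [3.141, 0.0, 3.005]
wrist_force: [0.5, 0.1, -0.3]
grip_width: 85.3
gripper_force: 0.0
```

Emit:
apply_moves(steps=[[-0.45, -0.73, -0.2, 0, 0, -0.54, 0], [-0.4, -0.76, -0.19, 0, 0, -0.54, 0], [-0.36, -0.78, -0.2, 0, 0, -0.54, 0], [-0.3, -0.8, -0.2, 0, 0, -0.54, 0], [-0.25, -0.82, -0.2, 0, 0, -0.54, 0]])

```text
clock: 3.45
ee_pos: [463.4, 188.0, 330.9]
tcp_rot: [3.141, 0.001, -2.954]
wrist_force: [1.0, -0.6, -0.1]
grip_width: 85.5
gripper_force: 0.0
```

Emit:
apply_moves(steps=[[-0.19, -0.84, -0.19, 0, 0, -0.54, 0], [-0.21, -0.81, 0, 0, 0, 0, 0], [-0.2, -0.81, 0, 0, 0, 0, 0], [-0.21, -0.8, 0, 0, 0, 0, 0]])

```text
clock: 3.95
ee_pos: [540.5, 39.0, 340.1]
tcp_rot: [3.142, 0.001, -2.892]
wrist_force: [-0.1, -0.0, 0.0]
grip_width: 85.4
gripper_force: 0.0
```

```bash
python3 - <<'E'
from h import *
st()
p=read_camera("wrist"); im=cv2.resize(p["pixels"],None,fx=1.4,fy=1.4); cv2.imwrite("pics/w1.png",im)
print(np.round(p["R"],2).tolist(), np.round(-np.array(p["R"]).T@p["t"]))
for o,z in dict(ball_stand=15,drum_stand=15,square_stand=15,short_stand=15,board=0).items():
    print(o,[(np.round(d["at"]).tolist(),np.round(at_z(p,d["at"],z)[:2]).tolist(),round(d["conf"],2)) for d in nets.landmark_of(p,o)[:2]])
E
```

```text
t 3.95 pos [540.5  39.  340.1] rot [ 3.142e+00  1.000e-03 -2.892e+00] w 85.4 F [-0.1 -0.   0. ] q7 1.73
[[-0.25, 0.97, -0.0], [0.92, 0.24, 0.31], [0.3, 0.08, -0.95]] [464.  19. 484.]
ball_stand [([262.0, 182.0], [574.0, 28.0], 0.62), ([378.0, 78.0], [383.0, 155.0], 0.56)]
drum_stand [([221.0, 216.0], [646.0, -24.0], 0.63)]
square_stand [([297.0, 215.0], [614.0, 98.0], 0.76)]
short_stand [([257.0, 215.0], [630.0, 34.0], 0.84), ([458.0, 152.0], [451.0, 314.0], 0.72)]
board [([259.0, 196.0], [602.0, 29.0], 0.64)]
```

View pics/w1.png

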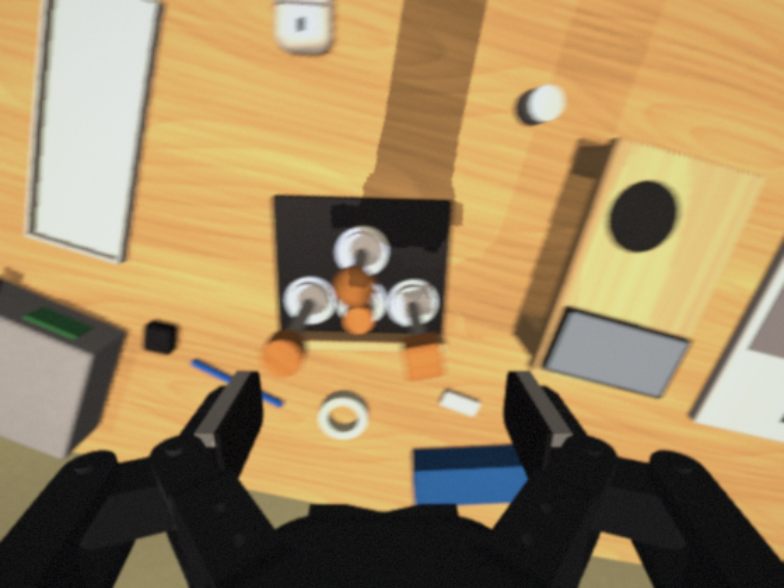

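The wrist view (800-wide scale) shows all four discs: ball at (361,250), drum at (308,301), square at (413,303). The pad is at (643,216) and the tray is upper left. I'll fit the positions now.

```bash
python3 - <<'E'
from h import *
from scipy.optimize import least_squares
p=read_camera("wrist")
for n,(u,v,z) in dict(b_c1=(275,196,15),b_c2=(450,201,15),b_far1=(280,342,15),b_far2=(441,341,45),disc_ball=(361,250,15),disc_drum=(308,301,15),disc_sq=(413,303,15),tray1=(27,235,16),tray2=(122,262,16),tray3=(160,5,16),pad=(643,216,93),ball=(352,286,147),drumtop=(281,353,165),sqtop=(425,362,165),shorttop=(358,320,75)).items():
    print(n,np.round(at_z(p,(u/1.4,v/1.4),z)[:2],0))
# white disc masks + nets cut-outs
m={}
hsv=cv2.cvtColor(p["pixels"],cv2.COLOR_BGR2HSV)
cam={"wrist":p,"scene":read_camera("scene"),"side":read_camera("side")}
obs=[]
off=dict(ball_stand=(-25,0),drum_stand=(35,-60),square_stand=(35,60),short_stand=(35,0),board=(0,0))
for c in cam.values():
    for o in off:
        for d in nets.landmark_of(c,o)[:1]:
            if d["conf"]>.5: obs.append((off[o],at_z(c,d["at"],15 if o!="board" else 0)[:2]))
A=np.array([o[0] for o in obs],float);B=np.array([o[1] for o in obs])
f=lambda x:(A@np.array([[np.cos(x[2]),np.sin(x[2])],[-np.sin(x[2]),np.cos(x[2])]])+x[:2]-B).ravel()
r=least_squares(f,[590,34,.25],loss="soft_l1",f_scale=4);print("nets board",np.round(r.x,3),np.round(f(r.x).reshape(-1,2)).tolist())
E
```

```text
b_c1 [534. -82.]
b_c2 [491. 105.]
b_far1 [705. -46.]
b_far2 [642. 136.]
disc_ball [569.  23.]
disc_drum [644. -23.]
disc_sq [616.  98.]
tray1 [ 646. -351.]
tray2 [ 651. -241.]
tray3 [ 380. -224.]
pad [454. 270.]
ball [571.  23.]
drumtop [637. -22.]
sqtop [615.  97.]
shorttop [629.  38.]
nets board [5.95643e+02 3.27460e+01 2.43000e-01] [[-2.0, 2.0], [-5.0, 8.0], [-2.0, 1.0], [0.0, 8.0], [-5.0, -2.0], [-2.0, 6.0], [-4.0, 0.0], [3.0, -1.0], [5.0, 7.0], [-4.0, -3.0], [8.0, -8.0], [4.0, -6.0], [-1.0, -1.0], [6.0, -0.0], [4.0, -4.0]]
```

```bash
cat >> h.py <<'E'
def heads(hz=(100,185),zc=150,cams=("scene","side","wrist"),amin=60,show=None):
    """orange head blobs: centre at height zc seen from each camera"""
    out={}
    for c in cams:
        p=read_camera(c); h=cv2.cvtColor(p["pixels"],cv2.COLOR_BGR2HSV)
        m=cv2.inRange(h,(3,150,60),(13,255,255)); m=cv2.morphologyEx(m,cv2.MORPH_OPEN,np.ones((3,3)))
        n,l,s,ce=cv2.connectedComponentsWithStats(m)
        for i in range(1,n):
            if s[i,4]>amin: print(c,"px",np.round(ce[i]),"ext",s[i,:4].tolist(),"area",s[i,4],"xy@z",np.round(at_z(p,s[i,:2]+s[i,2:4]/2-.5,zc)[:2],1))
        if c==show: cv2.imwrite(f"pics/{c}_m.png",m)
E
python3 -c "
from h import *
heads()
plan((642,-21,260,3.37))"
```

```text
side px [338. 142.] ext [327, 133, 21, 19] area 272 xy@z [616.5 101.4]
side px [321. 167.] ext [312, 159, 18, 16] area 238 xy@z [568.4  26.4]
side px [365. 176.] ext [356, 167, 19, 21] area 300 xy@z [642.8 -16.4]
side px [347. 194.] ext [341, 185, 15, 20] area 220 xy@z [600.6 -60.4]
wrist px [252. 209.] ext [240, 197, 27, 22] area 237 xy@z [573.8  23.9]
wrist px [211. 245.] ext [203, 241, 15, 11] area 70 xy@z [634.8 -15.7]
[[-0.42,-0.42,0.4,0.0,0.0,0.04],[-0.42,-0.42,0.4,0.0,0.0,0.04],[-0.42,-0.42,0.4,0.0,0.0,0.04],[-0.43,-0.42,0.4,0.0,0.0,0.04,'end']]
```

Emit:
apply_moves(steps=[[-0.42, -0.42, 0.4, 0, 0, 0.04, 0.1], [-0.42, -0.42, 0.4, 0, 0, 0.04, 0.1], [-0.42, -0.42, 0.4, 0, 0, 0.04, 0.1], [-0.43, -0.44, 0.4, 0, 0, 0.04, 0.1], [0, 0, 0, 0, 0, 0, 0.1]], grip_force=50)

```text
clock: 5.92
ee_pos: [642.4, -23.8, 257.2]
tcp_rot: [-3.141, -0.004, -2.913]
wrist_force: [-0.3, -0.3, 0.8]
grip_width: 77.0
gripper_force: 0.0
```

```bash
python3 - <<'E'
from h import *
st()
p=read_camera("wrist"); im=cv2.resize(p["pixels"],None,fx=1.4,fy=1.4); cv2.imwrite("pics/w2.png",im)
s=env.observe(); R=Ro.from_euler("xyz",s["tcp_rot"]); print("tcp px*1.4",proj(p,s["ee_pos"])*1.4, "expected drum top",proj(p,[642,-20,165])*1.4)
E
```

```text
t 5.92 pos [642.4 -23.8 257.2] rot [-3.141 -0.004 -2.913] w 77.0 F [-0.3 -0.3  0.8] q7 1.89
tcp px*1.4 [[386.97271492 373.17183314]] expected drum top [[389.84357588 296.42143105]]
```

View pics/w2.png

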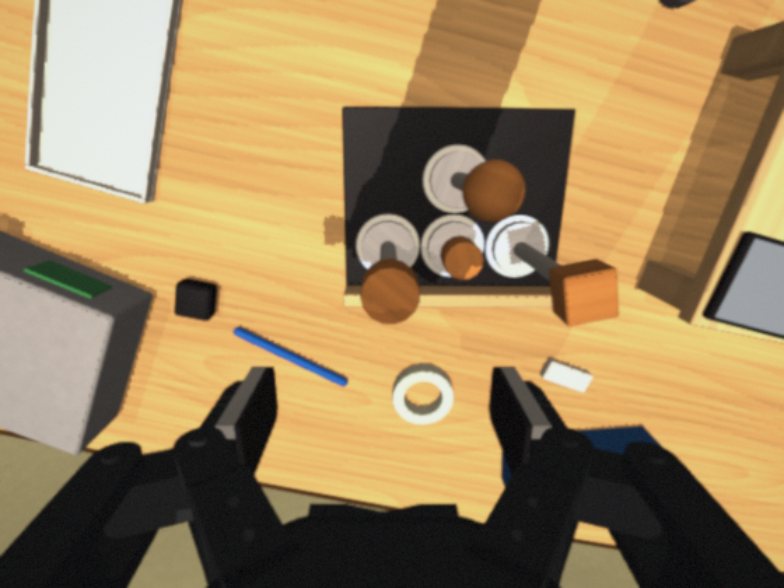

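The close view shows the drum top at (390,294), and (390,296) was expected for (642,−20). I'll descend there.

```bash
python3 -c "
from h import *
plan((642,-20,200,3.37),(642,-20,129,3.37),step=.6)"
```

```text
[[-0.01,0.03,0.59,0.0,-0.01,0.01],[0.0,0.02,0.58,0.0,-0.01,0.01,'end'],[0.0,0.0,0.47,0.0,0.0,0.0],[0.0,0.0,0.48,0.0,0.0,0.0],[0.0,0.0,0.47,0.0,0.0,0.0,'end']]
```

Emit:
apply_moves(steps=[[-0.01, 0.03, 0.59, 0, -0.01, 0.01, 0.2], [0, 0.03, 0.58, 0, -0.01, 0.01, 0.2], [0, 0, 0.47, 0, 0, 0, 0.2], [0, 0, 0.48, 0, 0, 0, 0.2], [0, 0, 0.47, 0, 0, 0, 0.2]])

```text
clock: 6.6
ee_pos: [642.5, -17.7, 130.9]
tcp_rot: [3.141, 0.004, -2.912]
wrist_force: [0.3, 0.4, -0.8]
grip_width: 68.6
gripper_force: 0.0
```

Emit:
apply_moves(steps=[[0, 0, 0, 0, 0, 0, 0.35], [0, 0, 0, 0, 0, 0, 0.45], [0, 0, 0, 0, 0, 0, 0.6], [0, 0, 0, 0, 0, 0, 0.7], [0, 0, 0, 0, 0, 0, 0.8]])

```text
clock: 7.22
ee_pos: [643.6, -19.0, 132.2]
tcp_rot: [-3.141, 0.006, -2.913]
wrist_force: [-0.2, -1.3, 6.9]
grip_width: 34.8
gripper_force: 49.3
```

```bash
python3 -c "
from h import *
st()
plan((642,-20,250,3.37),(594,-293,250,3.37),(594,-293,150,3.37),step=.7)"
```

```text
t 7.22 pos [643.6 -19.  132.2] rot [-3.141  0.006 -2.913] w 34.8 F [-0.2 -1.3  6.9] q7 1.92
[[0.01,0.0,-0.59,0.0,0.01,0.0],[0.0,-0.01,-0.59,0.0,0.01,0.0],[0.01,0.0,-0.59,0.0,0.01,0.0],[0.01,0.0,-0.59,0.0,0.01,0.0,'end'],[0.27,-0.64,0.0,0.0,0.0,0.0]]
[[0.27,-0.64,0.0,0.0,0.0,0.0],[0.27,-0.63,0.0,0.0,0.0,0.0],[0.27,-0.64,0.0,0.0,0.0,0.0],[0.27,-0.64,0.0,0.0,0.0,0.0],[0.28,-0.64,0.0,0.0,0.0,0.0]]
[[0.27,-0.64,0.0,0.0,0.0,0.0],[0.27,-0.64,0.0,0.0,0.0,0.0,'end'],[0.0,0.0,0.67,0.0,0.0,0.0],[0.0,0.0,0.67,0.0,0.0,0.0],[0.0,0.01,0.66,0.0,0.0,0.0,'end']]
```

Emit:
apply_moves(steps=[[0.01, 0, -0.59, 0, 0.01, 0, 0.8], [0, 0, -0.59, 0, 0.01, 0, 0.8], [0.01, 0, -0.59, 0, 0.01, 0, 0.8], [0.01, 0, -0.59, 0, 0.01, 0, 0.8], [0.27, -0.64, 0, 0, 0, 0, 0.8]])

```text
clock: 7.85
ee_pos: [636.7, -49.8, 250.8]
tcp_rot: [3.14, 0.003, -2.907]
wrist_force: [-0.0, -0.9, -3.4]
grip_width: 34.6
gripper_force: 50.6
```

Emit:
apply_moves(steps=[[0.27, -0.64, 0, 0, 0, 0, 0.8], [0.27, -0.64, 0, 0, 0, 0, 0.8], [0.27, -0.64, 0, 0, 0, 0, 0.8], [0.27, -0.64, 0, 0, 0, 0, 0.8], [0.27, -0.64, 0, 0, 0, 0, 0.8]])

```text
clock: 8.48
ee_pos: [604.7, -225.3, 248.0]
tcp_rot: [3.141, -0.003, -2.913]
wrist_force: [0.2, -0.4, -3.0]
grip_width: 34.8
gripper_force: 50.6
```

Emit:
apply_moves(steps=[[0.27, -0.64, 0, 0, 0, 0, 0.8], [0.27, -0.64, 0, 0, 0, 0, 0.8], [0, 0, 0.6, 0, 0, 0, 0.8], [0, 0, 0.6, 0, 0, 0, 0.8], [0, 0, 0.6, 0, 0, 0, 0.8]])

```text
clock: 9.1
ee_pos: [592.9, -292.7, 157.2]
tcp_rot: [3.141, -0.003, -2.913]
wrist_force: [0.8, -0.6, -3.3]
grip_width: 34.8
gripper_force: 50.7
```

```bash
python3 - <<'E'
from h import *
st()
c={n:read_camera(n) for n in ("scene","side")}
a=np.hstack([c["scene"]["pixels"][80:300,80:330],c["side"]["pixels"][120:340,220:520]]); cv2.imwrite("pics/c3.png",a)
plan((594,-293,124,3.37),step=.3)
E
```

```text
t 9.1 pos [ 592.9 -292.7  157.2] rot [ 3.141e+00 -3.000e-03 -2.913e+00] w 34.8 F [ 0.8 -0.6 -3.3] q7 2.37
[[-0.02,-0.02,0.2,0.01,-0.03,0.0],[-0.02,-0.01,0.2,0.01,-0.03,0.0],[-0.02,-0.02,0.21,0.01,-0.03,0.0,'end']]
```

View pics/c3.png

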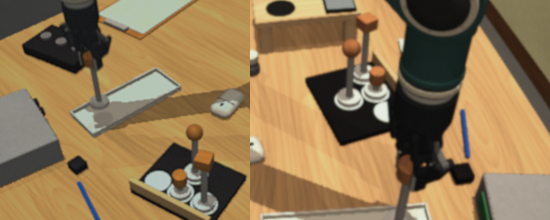

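The drum stand hangs upright over the far part of the tray, at about (100,105) in the crop. I'll lower it and release.

Emit:
apply_moves(steps=[[0, 0, 0.22, 0, -0.02, 0, 0.8], [0, 0, 0.22, 0, -0.02, 0, 0.8], [0, 0, 0.22, 0, 0, 0, 0.8], [0, 0, 0.04, 0, 0, 0, 0.8], [0, 0, 0, 0, 0, 0, 0.8]])

```text
clock: 9.82
ee_pos: [593.5, -293.1, 123.6]
tcp_rot: [-3.142, 0.002, -2.913]
wrist_force: [0.1, 0.4, -2.9]
grip_width: 34.7
gripper_force: 50.8
```

Emit:
apply_moves(steps=[[0, 0, 0.04, 0, 0, 0, 0.8], [0, 0, 0.03, 0, 0, 0, 0.8], [0, 0, 0, 0, 0, 0, 0.8]])

```text
clock: 10.2
ee_pos: [594.0, -293.4, 121.2]
tcp_rot: [-3.141, 0.004, -2.913]
wrist_force: [-1.6, 0.6, 4.3]
grip_width: 34.8
gripper_force: 51.3
```

Emit:
apply_moves(steps=[[0, 0, 0, 0, 0, 0, 0.6], [0, 0, 0, 0, 0, 0, 0.3], [0, 0, 0, 0, 0, 0, 0.15], [0, 0, 0, 0, 0, 0, 0.15], [0, 0, -0.3, 0, 0, 0, 0.15]])

```text
clock: 10.82
ee_pos: [592.5, -292.6, 134.2]
tcp_rot: [3.14, -0.0, -2.913]
wrist_force: [0.2, 0.7, 0.7]
grip_width: 72.9
gripper_force: 0.0
```

```bash
python3 -c "
from h import *
st()
plan((594,-293,240,3.37),(571,23,260,3.37),step=.9)"
```

```text
t 10.82 pos [ 592.5 -292.6  134.2] rot [ 3.14  -0.    -2.913] w 72.9 F [0.2 0.7 0.7] q7 2.38
[[-0.01,0.0,-0.71,0.0,0.0,0.0],[-0.01,-0.01,-0.7,0.0,0.0,0.0],[-0.01,0.0,-0.71,0.0,0.0,0.0,'end'],[-0.12,0.78,-0.05,0.0,0.0,0.0],[-0.12,0.79,-0.05,0.0,0.0,0.0]]
[[-0.13,0.78,-0.04,0.0,0.0,0.0],[-0.12,0.78,-0.05,0.0,0.0,0.0],[-0.12,0.78,-0.05,0.0,0.0,0.0],[-0.12,0.79,-0.05,0.0,0.0,0.0],[-0.13,0.78,-0.05,0.0,0.0,0.0]]
[[-0.12,0.78,-0.05,0.0,0.0,0.0,'end']]
```

Emit:
apply_moves(steps=[[-0.01, 0, -0.71, 0, 0, 0, 0.15], [-0.01, 0, -0.7, 0, 0, 0, 0.15], [-0.01, 0, -0.71, 0, 0, 0, 0.15], [-0.12, 0.78, -0.05, 0, 0, 0, 0.15], [-0.12, 0.79, -0.05, 0, 0, 0, 0.15]])

```text
clock: 11.45
ee_pos: [588.7, -213.4, 247.9]
tcp_rot: [-3.141, 0.005, -2.915]
wrist_force: [0.7, 0.4, -0.0]
grip_width: 72.4
gripper_force: 0.0
```

Emit:
apply_moves(steps=[[-0.13, 0.78, -0.04, 0, 0, 0, 0.15], [-0.12, 0.78, -0.05, 0, 0, 0, 0.15], [-0.12, 0.78, -0.05, 0, 0, 0, 0.15], [-0.12, 0.79, -0.05, 0, 0, 0, 0.15], [-0.13, 0.78, -0.05, 0, 0, 0, 0.15]])

```text
clock: 12.08
ee_pos: [574.5, -15.1, 259.6]
tcp_rot: [-3.141, 0.004, -2.913]
wrist_force: [0.7, -0.4, -0.1]
grip_width: 72.3
gripper_force: 0.0
```

Emit:
apply_moves(steps=[[-0.12, 0.78, -0.05, 0, 0, 0, 0.15], [0, 0, 0, 0, 0, 0, 0.15]])

```text
clock: 12.32
ee_pos: [571.5, 27.2, 261.9]
tcp_rot: [3.14, 0.004, -2.907]
wrist_force: [0.2, 0.0, -0.0]
grip_width: 72.4
gripper_force: 0.0
```

```bash
python3 - <<'E'
from h import *
st()
p=read_camera("wrist"); im=p["pixels"].copy()
for n,X in dict(ball=(571,23.5,147),sq=(615.5,97,165),dball=(570.5,24,15),ddrum=(642.5,-20.5,15),dsq=(615.5,96.5,15),dsh=(629,38,15)).items():
    u=proj(p,X)[0]; cv2.drawMarker(im,tuple(int(round(v)) for v in u),(0,255,0),cv2.MARKER_CROSS,6,1); print(n,np.round(u*1.4))
cv2.imwrite("pics/w4.png",cv2.resize(im,None,fx=1.4,fy=1.4))
plan((571,23.5,190,3.37),(571,23.5,126,3.37),step=.6)
E
```

```text
t 12.32 pos [571.5  27.2 261.9] rot [ 3.14   0.004 -2.907] w 72.4 F [ 0.2  0.  -0. ] q7 1.78
ball [378. 281.]
sq [472. 378.]
dball [380. 240.]
ddrum [319. 300.]
dsq [441. 301.]
dsh [380. 300.]
[[0.01,-0.01,0.48,0.0,0.01,0.01],[0.0,0.0,0.48,0.0,0.01,0.01],[0.01,-0.01,0.47,0.0,0.01,0.01,'end'],[0.0,0.0,0.43,0.0,0.0,0.0],[0.0,0.0,0.43,0.0,0.0,0.0]]
[[0.0,0.0,0.42,0.0,0.0,0.0,'end']]
```

View pics/w4.png

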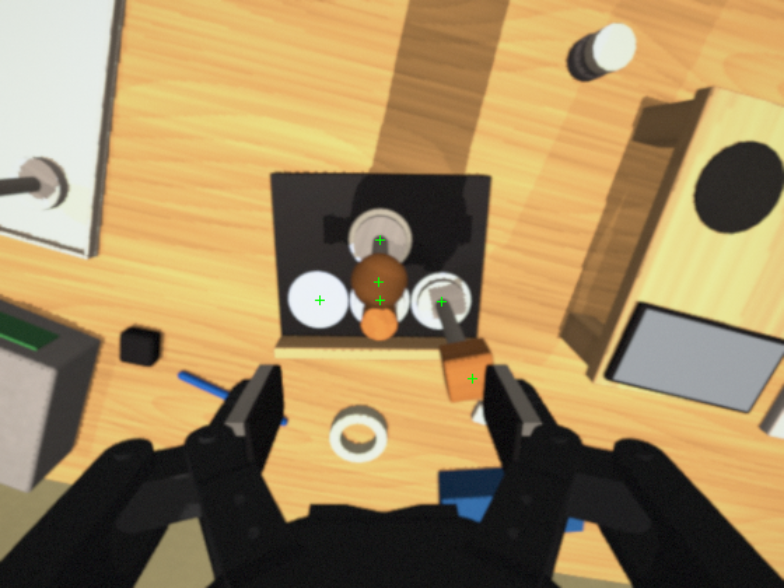

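Every overlay cross lands on its disc or head within about 2 px: ball at (379,282), drum disc at (319,300). The square block's top is centred near (469,377), turned about +0.15 from the board. I'll descend on the ball.

Emit:
apply_moves(steps=[[0.01, -0.01, 0.48, 0, 0.01, 0.01, 0.15], [0, 0, 0.48, 0, 0.01, 0.01, 0.15], [0.01, -0.01, 0.47, 0, 0.01, 0.01, 0.15], [0, 0, 0.43, 0, 0, 0, 0.15], [0, 0, 0.43, 0, 0, 0, 0.15]])

```text
clock: 13.0
ee_pos: [571.2, 19.8, 146.1]
tcp_rot: [-3.14, -0.0, -2.919]
wrist_force: [-0.2, -0.5, 0.1]
grip_width: 72.7
gripper_force: 0.0
```

Emit:
apply_moves(steps=[[0, 0, 0.42, 0, 0, 0, 0.3], [0, 0, 0, 0, 0, 0, 0.45], [0, 0, 0, 0, 0, 0, 0.6], [0, 0, 0, 0, 0, 0, 0.7], [0, 0, 0, 0, 0, 0, 0.8]])

```text
clock: 13.62
ee_pos: [571.3, 21.5, 126.1]
tcp_rot: [-3.141, 0.0, -2.917]
wrist_force: [-0.0, -1.4, 1.3]
grip_width: 33.9
gripper_force: 49.9
```

```bash
python3 -c "
from h import *
st()
plan((571,23,240,3.37),(509,-288,240,3.37),(509,-288,150,3.37),step=.75)"
```

```text
t 13.62 pos [571.3  21.5 126.1] rot [-3.141  0.    -2.917] w 33.9 F [-0.  -1.4  1.3] q7 1.82
[[0.0,0.01,-0.57,0.0,0.0,-0.01],[0.0,0.0,-0.57,0.0,0.0,-0.01],[0.0,0.01,-0.57,0.0,0.0,-0.01],[0.0,0.01,-0.57,0.0,0.0,-0.01,'end'],[0.29,-0.64,0.0,0.0,0.0,0.0]]
[[0.29,-0.64,0.0,0.0,0.0,0.0],[0.29,-0.65,0.0,0.0,0.0,0.0],[0.29,-0.64,0.0,0.0,0.0,0.0],[0.3,-0.64,0.0,0.0,0.0,0.0],[0.29,-0.64,0.0,0.0,0.0,0.0]]
[[0.29,-0.64,0.0,0.0,0.0,0.0],[0.29,-0.64,0.0,0.0,0.0,0.0],[0.29,-0.65,0.0,0.0,0.0,0.0,'end'],[0.0,0.0,0.6,0.0,0.0,0.0],[0.0,0.0,0.6,0.0,0.0,0.0]]
[[0.0,0.01,0.6,0.0,0.0,0.0,'end']]
```

Emit:
apply_moves(steps=[[0, 0, -0.57, 0, 0, 0, 0.8], [0, 0, -0.57, 0, 0, 0, 0.8], [0, 0.01, -0.57, 0, 0, 0, 0.8], [0, 0.01, -0.57, 0, 0, 0, 0.8], [0.29, -0.64, 0, 0, 0, 0, 0.8]])

```text
clock: 14.25
ee_pos: [565.4, -8.2, 241.6]
tcp_rot: [3.14, 0.005, -2.911]
wrist_force: [1.1, -0.5, -3.3]
grip_width: 33.6
gripper_force: 50.5
```

Emit:
apply_moves(steps=[[0.29, -0.64, 0, 0, 0, 0, 0.8], [0.29, -0.65, 0, 0, 0, 0, 0.8], [0.29, -0.64, 0, 0, 0, 0, 0.8], [0.3, -0.64, 0, 0, 0, 0, 0.8], [0.29, -0.64, 0, 0, 0, 0, 0.8]])

```text
clock: 14.88
ee_pos: [527.6, -184.9, 239.2]
tcp_rot: [3.141, -0.001, -2.917]
wrist_force: [0.7, -0.1, -3.1]
grip_width: 33.9
gripper_force: 50.5
```

Emit:
apply_moves(steps=[[0.29, -0.64, 0, 0, 0, 0, 0.8], [0.29, -0.64, 0, 0, 0, 0, 0.8], [0.29, -0.65, 0, 0, 0, 0, 0.8], [0, 0, 0.6, 0, 0, 0, 0.8], [0, 0, 0.6, 0, 0, 0, 0.8]])

```text
clock: 15.5
ee_pos: [507.0, -288.2, 178.8]
tcp_rot: [3.141, -0.0, -2.918]
wrist_force: [-0.0, 0.4, -3.4]
grip_width: 33.8
gripper_force: 50.5
```

Emit:
apply_moves(steps=[[0, 0, 0.4, 0, 0, 0, 0.8], [0, 0, 0, 0, 0, 0, 0.8]])

```text
clock: 15.75
ee_pos: [506.0, -287.1, 157.7]
tcp_rot: [3.139, -0.004, -2.917]
wrist_force: [-0.8, 0.8, -3.5]
grip_width: 33.5
gripper_force: 50.5
```

```bash
python3 - <<'E'
from h import *
st()
c={n:read_camera(n) for n in ("scene","side")}
a=np.hstack([c["scene"]["pixels"][80:300,80:330],c["side"]["pixels"][200:420,220:520]]); cv2.imwrite("pics/c5.png",a)
plan((509,-288,118,3.37),step=.25)
E
```

```text
t 15.75 pos [ 506.  -287.1  157.7] rot [ 3.139 -0.004 -2.917] w 33.5 F [-0.8  0.8 -3.5] q7 2.43
[[-0.01,0.0,0.21,0.0,0.0,-0.01],[0.0,0.0,0.21,0.0,0.0,-0.01],[-0.01,0.0,0.21,0.0,0.0,-0.01],[-0.01,0.0,0.21,0.0,0.0,-0.01,'end']]
```

View pics/c5.png

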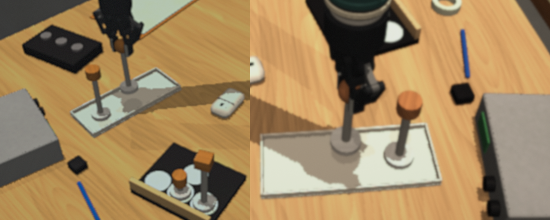

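The ball stand hangs upright above mid-tray, well clear of the drum stand. I'll lower it.

Emit:
apply_moves(steps=[[-0.01, 0, 0.21, 0, 0, 0, 0.8], [-0.01, 0, 0.21, 0, 0, 0, 0.8], [-0.01, 0, 0.21, 0, 0, 0, 0.8], [-0.01, 0, 0.2, 0, 0, 0, 0.8], [0, 0, 0, 0, 0, 0, 0.8]])

```text
clock: 16.48
ee_pos: [508.5, -287.2, 116.7]
tcp_rot: [3.14, -0.003, -2.917]
wrist_force: [-0.7, 0.3, -3.3]
grip_width: 33.5
gripper_force: 50.5
```

Emit:
apply_moves(steps=[[0, 0, 0.03, 0, 0, 0, 0.8], [0, 0, 0.02, 0, 0, 0, 0.8], [0, 0, 0, 0, 0, 0, 0.8]])

```text
clock: 16.85
ee_pos: [509.2, -287.6, 115.5]
tcp_rot: [-3.141, -0.001, -2.917]
wrist_force: [0.0, -0.4, -2.8]
grip_width: 33.5
gripper_force: 50.5
```

Emit:
apply_moves(steps=[[0, 0, 0.03, 0, 0, 0, 0.8], [0, 0, 0.02, 0, 0, 0, 0.8], [0, 0, 0, 0, 0, 0, 0.8]])

```text
clock: 17.23
ee_pos: [510.7, -287.7, 115.1]
tcp_rot: [-3.141, 0.002, -2.917]
wrist_force: [-1.8, 1.4, 11.3]
grip_width: 34.0
gripper_force: 51.5
```

Emit:
apply_moves(steps=[[0, 0, -0.02, 0, 0, 0, 0.6], [0, 0, 0, 0, 0, 0, 0.3], [0, 0, 0, 0, 0, 0, 0.15], [0, 0, 0, 0, 0, 0, 0.15], [0, 0, -0.3, 0, 0, 0, 0.15]])

```text
clock: 17.85
ee_pos: [508.3, -287.2, 128.2]
tcp_rot: [3.14, -0.003, -2.917]
wrist_force: [0.1, 0.1, -0.6]
grip_width: 72.5
gripper_force: 0.0
```

```bash
python3 -c "
from h import *
st()
plan((509,-288,240,3.37),(580,80,265,3.52),step=1.0)"
```

```text
t 17.85 pos [ 508.3 -287.2  128.2] rot [ 3.140e+00 -3.000e-03 -2.917e+00] w 72.5 F [ 0.1  0.1 -0.6] q7 2.44
[[0.0,-0.01,-0.75,0.0,-0.01,-0.01],[0.0,0.0,-0.74,0.0,-0.01,-0.01],[-0.01,-0.01,-0.75,0.0,-0.01,-0.01,'end'],[-0.38,0.86,-0.06,0.0,0.0,-0.16],[-0.4,0.85,-0.06,0.0,0.0,-0.16]]
[[-0.41,0.84,-0.06,0.0,0.0,-0.16],[-0.43,0.83,-0.06,0.0,0.0,-0.16],[-0.44,0.83,-0.06,0.0,0.0,-0.16],[-0.47,0.81,-0.06,0.0,0.0,-0.16],[-0.47,0.81,-0.06,0.0,0.0,-0.16]]
[[-0.49,0.8,-0.06,0.0,0.0,-0.16,'end']]
```

Emit:
apply_moves(steps=[[0, -0.01, -0.75, 0, -0.01, -0.01, 0.15], [0, 0, -0.74, 0, -0.01, -0.01, 0.15], [-0.01, -0.01, -0.75, 0, -0.01, -0.01, 0.15], [-0.38, 0.86, -0.06, 0, 0, -0.16, 0.15], [-0.4, 0.85, -0.06, 0, 0, -0.16, 0.15]])

```text
clock: 18.48
ee_pos: [528.0, -195.7, 248.8]
tcp_rot: [-3.14, 0.005, -2.876]
wrist_force: [0.7, 0.4, 0.3]
grip_width: 72.4
gripper_force: 0.0
```

Emit:
apply_moves(steps=[[-0.41, 0.84, -0.06, 0, 0, -0.16, 0.15], [-0.43, 0.83, -0.06, 0, 0, -0.16, 0.15], [-0.44, 0.83, -0.06, 0, 0, -0.16, 0.15], [-0.47, 0.81, -0.06, 0, 0, -0.16, 0.15], [-0.47, 0.81, -0.06, 0, 0, -0.16, 0.15]])

```text
clock: 19.1
ee_pos: [571.9, 35.0, 263.5]
tcp_rot: [-3.141, 0.004, -2.779]
wrist_force: [0.7, -0.7, 0.3]
grip_width: 72.5
gripper_force: 0.0
```

Emit:
apply_moves(steps=[[-0.49, 0.8, -0.06, 0, 0, -0.16, 0.15], [0, 0, 0, 0, 0, 0, 0.15]])

```text
clock: 19.35
ee_pos: [580.5, 84.8, 266.2]
tcp_rot: [3.141, 0.004, -2.752]
wrist_force: [-0.9, -0.2, 0.6]
grip_width: 73.0
gripper_force: 0.0
```

```bash
python3 - <<'E'
from h import *
st()
p=read_camera("wrist"); im=p["pixels"].copy()
im=cv2.resize(im,None,fx=1.4,fy=1.4)
for yaw,col in ((.38,(0,255,0)),(.3,(255,0,0))):
    c=np.array([615.5,96,165]); sq=np.array([c+Ro.from_euler("z",yaw).apply([a*16,b*16,0]) for a,b in((1,1),(1,-1),(-1,-1),(-1,1))])
    cv2.polylines(im,[np.round(proj(p,sq)*1.4).astype(int)],True,col,1)
cv2.imwrite("pics/w6.png",im)
plan((615.5,96,195,3.52),(615.5,96,130,3.52),step=.6)
E
```

```text
t 19.35 pos [580.5  84.8 266.2] rot [ 3.141  0.004 -2.752] w 73.0 F [-0.9 -0.2  0.6] q7 1.82
[[-0.25,0.0,0.47,0.0,0.01,0.02],[-0.25,0.0,0.48,0.0,0.01,0.02],[-0.26,0.0,0.47,0.0,0.01,0.02,'end'],[0.0,0.0,0.43,0.0,0.0,0.0],[0.0,0.0,0.44,0.0,0.0,0.0]]
[[0.0,0.0,0.43,0.0,0.0,0.0,'end']]
```

View pics/w6.png

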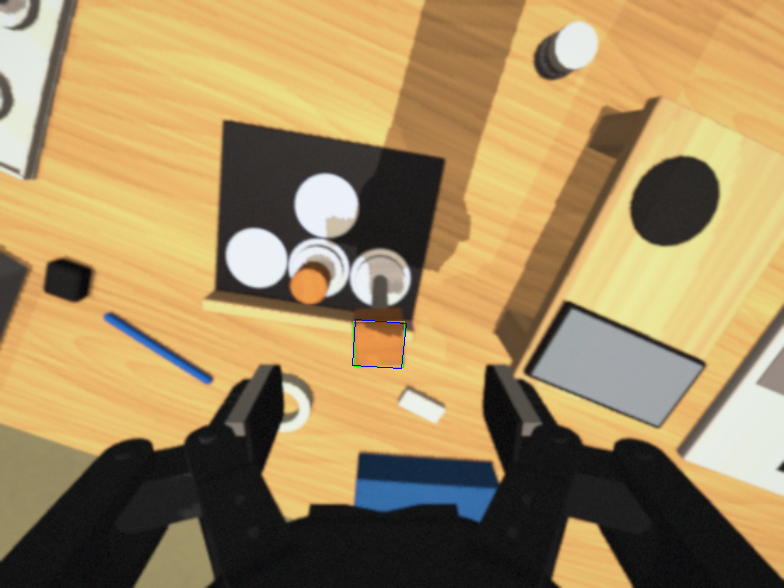

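The outline at (380,344) matches the block's top, so the estimate holds. I'll descend with yaw about 3.5.

Emit:
apply_moves(steps=[[-0.25, 0, 0.47, 0, 0.01, 0.08, 0.15], [-0.25, 0, 0.48, 0, 0.01, 0.08, 0.15], [-0.26, 0, 0.47, 0, 0.01, 0.08, 0.15], [0, 0, 0.43, 0, 0, 0, 0.15], [0, 0, 0.44, 0, 0, 0, 0.15]])

```text
clock: 20.02
ee_pos: [616.0, 91.4, 150.6]
tcp_rot: [-3.14, -0.001, -2.791]
wrist_force: [-0.3, -0.2, -0.4]
grip_width: 72.5
gripper_force: 0.0
```

Emit:
apply_moves(steps=[[0, 0, 0.43, 0, 0, 0, 0.3], [0, 0, 0, 0, 0, 0, 0.45], [0, 0, 0, 0, 0, 0, 0.6], [0, 0, 0, 0, 0, 0, 0.7], [0, 0, 0, 0, 0, 0, 0.8]])

```text
clock: 20.65
ee_pos: [616.3, 93.6, 130.4]
tcp_rot: [-3.141, 0.001, -2.789]
wrist_force: [-0.7, 0.7, 3.5]
grip_width: 31.9
gripper_force: 48.6
```

```bash
python3 -c "
from h import *
st()
plan((615.5,96,255,3.5),(424,-283,255,3.37),(424,-283,150,3.37),step=.8)"
```

```text
t 20.65 pos [616.3  93.6 130.4] rot [-3.141e+00  1.000e-03 -2.789e+00] w 31.9 F [-0.7  0.7  3.5] q7 1.82
[[0.0,0.01,-0.62,0.0,0.0,-0.01],[0.0,0.01,-0.63,0.0,0.0,-0.01],[0.0,0.02,-0.62,0.0,0.0,-0.01],[0.0,0.01,-0.62,0.0,0.0,-0.01,'end'],[0.57,-0.52,0.0,0.0,0.0,0.1]]
[[0.56,-0.53,0.0,0.0,0.0,0.1],[0.55,-0.54,0.0,0.0,0.0,0.1],[0.55,-0.54,0.0,0.0,0.0,0.1],[0.54,-0.55,0.0,0.0,0.0,0.1],[0.54,-0.56,0.0,0.0,0.0,0.1]]
[[0.53,-0.56,0.0,0.0,0.0,0.1],[0.52,-0.57,0.0,0.0,0.0,0.1],[0.51,-0.58,0.0,0.0,0.0,0.1],[0.51,-0.58,0.0,0.0,0.0,0.1],[0.5,-0.59,0.0,0.0,0.0,0.1,'end']]
[[0.0,0.0,0.7,0.0,0.0,-0.01],[0.0,0.0,0.7,0.0,0.0,-0.01],[0.0,0.0,0.7,0.0,0.0,-0.01,'end']]
```

Emit:
apply_moves(steps=[[0, 0.01, -0.62, 0, 0, 0, 0.8], [0, 0.01, -0.63, 0, 0, 0, 0.8], [0, 0.01, -0.62, 0, 0, 0, 0.8], [0, 0.01, -0.62, 0, 0, 0, 0.8], [0.57, -0.52, 0, 0, 0, 0.1, 0.8]])

```text
clock: 21.28
ee_pos: [599.1, 64.5, 256.3]
tcp_rot: [3.142, 0.005, -2.795]
wrist_force: [-0.4, -1.3, -5.1]
grip_width: 31.8
gripper_force: 48.5
```

Emit:
apply_moves(steps=[[0.56, -0.53, 0, 0, 0, 0.1, 0.8], [0.55, -0.54, 0, 0, 0, 0.1, 0.8], [0.55, -0.54, 0, 0, 0, 0.1, 0.8], [0.54, -0.55, 0, 0, 0, 0.1, 0.8], [0.54, -0.56, 0, 0, 0, 0.1, 0.8]])

```text
clock: 21.9
ee_pos: [508.4, -111.8, 253.8]
tcp_rot: [-3.141, -0.002, -2.861]
wrist_force: [0.9, -1.0, -3.0]
grip_width: 32.2
gripper_force: 48.6
```

Emit:
apply_moves(steps=[[0.53, -0.56, 0, 0, 0, 0.1, 0.8], [0.52, -0.57, 0, 0, 0, 0.1, 0.8], [0.51, -0.58, 0, 0, 0, 0.1, 0.8], [0.51, -0.58, 0, 0, 0, 0.1, 0.8], [0.5, -0.59, 0, 0, 0, 0.1, 0.8]])

```text
clock: 22.52
ee_pos: [420.8, -283.5, 254.1]
tcp_rot: [-3.141, -0.001, -2.921]
wrist_force: [0.9, -0.4, -3.4]
grip_width: 32.0
gripper_force: 48.6
```

Emit:
apply_moves(steps=[[0, 0, 0.7, 0, 0, 0, 0.8], [0, 0, 0.7, 0, 0, 0, 0.8], [0, 0, 0.5, 0, 0, 0, 0.8], [0, 0, 0, 0, 0, 0, 0.8]])

```text
clock: 23.02
ee_pos: [420.1, -281.8, 157.5]
tcp_rot: [3.139, -0.005, -2.921]
wrist_force: [0.2, 0.1, -1.9]
grip_width: 32.0
gripper_force: 48.9
```

```bash
python3 - <<'E'
from h import *
st()
c={n:read_camera(n) for n in ("scene","side")}
a=np.hstack([c["scene"]["pixels"][80:300,80:330],c["side"]["pixels"][200:420,220:520]]); cv2.imwrite("pics/c7.png",a)
plan((424,-283,121.5,3.37),step=.25)
E
```

```text
t 23.02 pos [ 420.1 -281.8  157.5] rot [ 3.139 -0.005 -2.921] w 32.0 F [ 0.2  0.1 -1.9] q7 2.49
[[-0.01,0.0,0.19,0.0,0.0,-0.02],[-0.01,0.0,0.19,0.0,0.0,-0.02],[-0.01,-0.01,0.2,0.0,0.0,-0.02],[-0.01,0.0,0.19,0.0,0.0,-0.02,'end']]
```

View pics/c7.png

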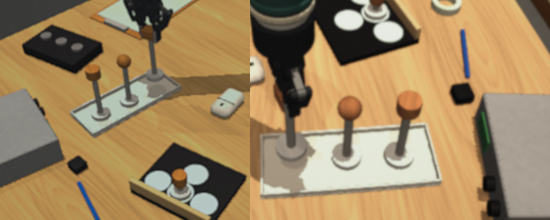

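The square stand is over the near end of the tray, and the other two stand upright. I'll lower it.

Emit:
apply_moves(steps=[[-0.01, 0, 0.19, 0, 0, 0, 0.8], [-0.01, 0, 0.19, 0, 0, 0, 0.8], [-0.01, 0, 0.2, 0, 0, 0, 0.8], [-0.01, 0, 0.15, 0, 0, 0, 0.8], [0, 0, 0, 0, 0, 0, 0.8]])

```text
clock: 23.75
ee_pos: [423.3, -282.0, 121.9]
tcp_rot: [3.141, -0.002, -2.92]
wrist_force: [-0.7, -0.0, -2.8]
grip_width: 32.3
gripper_force: 48.8
```

Emit:
apply_moves(steps=[[0, 0, 0.03, 0, 0, 0, 0.8], [0, 0, 0.03, 0, 0, 0, 0.8], [0, 0, 0, 0, 0, 0, 0.8]])

```text
clock: 24.12
ee_pos: [423.8, -282.2, 119.8]
tcp_rot: [-3.141, -0.001, -2.92]
wrist_force: [-0.5, -0.2, -2.9]
grip_width: 32.0
gripper_force: 48.8
```

Emit:
apply_moves(steps=[[0, 0, 0.02, 0, 0, 0, 0.8], [0, 0, 0, 0, 0, 0, 0.6], [0, 0, 0, 0, 0, 0, 0.3], [0, 0, 0, 0, 0, 0, 0.15], [0, 0, -0.3, 0, 0, 0, 0.15]])

```text
clock: 24.75
ee_pos: [423.1, -281.9, 133.5]
tcp_rot: [3.141, -0.003, -2.921]
wrist_force: [0.6, -0.7, 0.7]
grip_width: 72.8
gripper_force: 0.0
```

```bash
python3 -c "
from h import *
st()
plan((424,-283,240,3.37),(600,31,210,3.37),step=1.0)"
```

```text
t 24.75 pos [ 423.1 -281.9  133.5] rot [ 3.141e+00 -3.000e-03 -2.921e+00] w 72.8 F [ 0.6 -0.7  0.7] q7 2.51
[[0.0,-0.01,-0.71,0.0,-0.01,-0.02],[-0.01,-0.01,-0.71,0.0,-0.01,-0.02],[0.0,0.0,-0.71,0.0,-0.01,-0.02,'end'],[-0.61,0.66,0.08,0.0,0.0,0.0],[-0.6,0.67,0.07,0.0,0.0,0.0]]
[[-0.61,0.66,0.08,0.0,0.0,0.0],[-0.6,0.67,0.07,0.0,0.0,0.0],[-0.61,0.66,0.08,0.0,0.0,0.0],[-0.61,0.67,0.07,0.0,0.0,0.0],[-0.6,0.66,0.08,0.0,0.0,0.0]]
[[-0.61,0.67,0.08,0.0,0.0,0.0,'end']]
```

Emit:
apply_moves(steps=[[0, -0.01, -0.71, 0, -0.01, -0.02, 0.15], [0, -0.01, -0.71, 0, -0.01, -0.02, 0.15], [0, 0, -0.71, 0, -0.01, -0.02, 0.15], [-0.61, 0.66, 0.08, 0, 0, 0, 0.15], [-0.6, 0.67, 0.07, 0, 0, 0, 0.15]])

```text
clock: 25.38
ee_pos: [468.7, -204.4, 234.7]
tcp_rot: [-3.14, 0.005, -2.915]
wrist_force: [0.7, 0.2, 0.4]
grip_width: 72.6
gripper_force: 0.0
```

Emit:
apply_moves(steps=[[-0.61, 0.66, 0.08, 0, 0, 0, 0.15], [-0.6, 0.67, 0.07, 0, 0, 0, 0.15], [-0.61, 0.66, 0.08, 0, 0, 0, 0.15], [-0.61, 0.67, 0.07, 0, 0, 0, 0.15], [-0.6, 0.66, 0.08, 0, 0, 0, 0.15]])

```text
clock: 26.0
ee_pos: [578.8, -7.5, 215.3]
tcp_rot: [-3.141, 0.004, -2.914]
wrist_force: [0.6, -0.8, 1.1]
grip_width: 72.4
gripper_force: 0.0
```

Emit:
apply_moves(steps=[[-0.61, 0.67, 0.08, 0, 0, 0, 0.15], [0, 0, 0, 0, 0, 0, 0.15], [0, 0, 0, 0, 0, 0, 0.15]])

```text
clock: 26.38
ee_pos: [599.9, 30.1, 210.8]
tcp_rot: [-3.14, 0.003, -2.914]
wrist_force: [0.5, -0.1, 0.6]
grip_width: 72.6
gripper_force: 0.0
```

```bash
python3 - <<'E'
from h import *
st()
p=read_camera("wrist"); im=cv2.resize(p["pixels"],None,fx=1.4,fy=1.4)
def ring(c,z,r,col): 
    a=np.linspace(0,6.283,40); cv2.polylines(im,[np.round(proj(p,np.c_[c[0]+r*np.cos(a),c[1]+r*np.sin(a),np.full(40,z)])*1.4).astype(int)],True,col,1)
ring((629,38),75,16,(0,255,0)); ring((629,38),15,29,(0,255,0))
for c in ((570.5,24),(642.5,-20.5),(615.5,96.5)): ring(c,15,29,(0,0,255))
ring((454,270),93,34,(0,255,0))
cv2.imwrite("pics/w8.png",im)
plan((629,38,110,3.37),(629,38,41,3.37),step=.6)
E
```

```text
t 26.38 pos [599.9  30.1 210.8] rot [-3.140e+00  3.000e-03 -2.914e+00] w 72.6 F [ 0.5 -0.1  0.6] q7 1.8
[[-0.15,0.01,0.5,0.0,0.01,0.0],[-0.15,0.01,0.51,0.0,0.01,0.0],[-0.15,0.01,0.5,0.0,0.01,0.0],[-0.16,0.01,0.51,0.0,0.01,0.0,'end'],[0.0,0.0,0.46,0.0,-0.01,-0.01]]
[[0.0,0.0,0.46,0.0,-0.01,-0.01],[0.0,0.0,0.46,0.0,-0.01,-0.01,'end']]
```

View pics/w8.png

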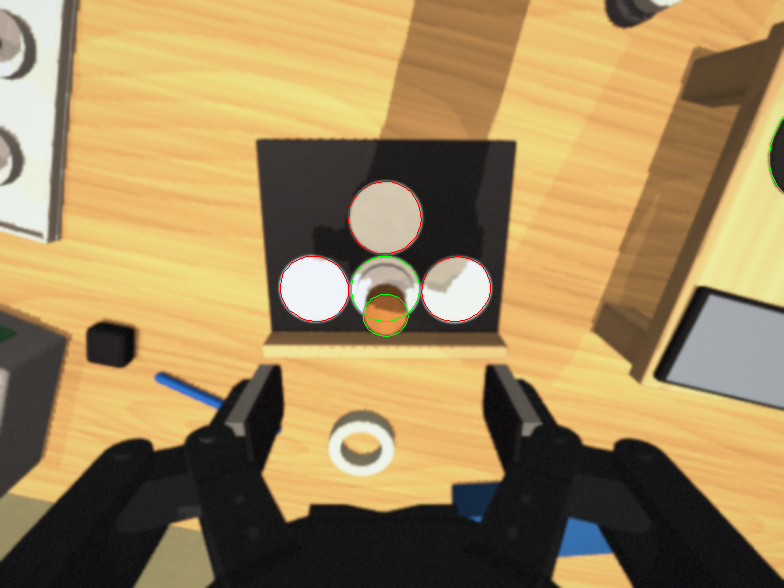

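All the projected rings fit the discs, the short stand at (385,316) and the pad, so the places are confirmed. I'll descend on the short stand.

Emit:
apply_moves(steps=[[-0.15, 0.01, 0.5, 0, 0.01, 0, 0.15], [-0.15, 0.01, 0.51, 0, 0.01, 0, 0.15], [-0.15, 0.01, 0.5, 0, 0.01, 0, 0.15], [-0.16, 0.01, 0.51, 0, 0.01, 0, 0.15], [0, 0, 0.46, 0, -0.01, 0, 0.15]])

```text
clock: 27.05
ee_pos: [629.6, 38.0, 86.0]
tcp_rot: [-3.14, -0.0, -2.915]
wrist_force: [-0.2, 0.6, -0.3]
grip_width: 72.6
gripper_force: 0.0
```

Emit:
apply_moves(steps=[[0, 0, 0.46, 0, 0, 0, 0.15], [0, 0, 0.46, 0, 0, 0, 0.15], [0, 0, 0, 0, 0, 0, 0.3], [0, 0, 0, 0, 0, 0, 0.4], [0, 0, 0, 0, 0, 0, 0.5]])

```text
clock: 27.68
ee_pos: [630.1, 39.3, 41.6]
tcp_rot: [-3.141, 0.001, -2.914]
wrist_force: [-0.1, 0.2, 0.7]
grip_width: 42.6
gripper_force: 0.0
```

Emit:
apply_moves(steps=[[0, 0, 0, 0, 0, 0, 0.6], [0, 0, 0, 0, 0, 0, 0.7], [0, 0, 0, 0, 0, 0, 0.8]])

```text
clock: 28.05
ee_pos: [629.9, 39.5, 41.2]
tcp_rot: [-3.141, 0.0, -2.913]
wrist_force: [-1.5, 0.3, 6.4]
grip_width: 31.0
gripper_force: 49.3
```

```bash
python3 -c "
from h import *
st()
plan((629,38,190,3.37),(454,270,190,3.37),(454,270,140,3.37),step=.8)"
```

```text
t 28.05 pos [629.9  39.5  41.2] rot [-3.141  0.    -2.913] w 31.0 F [-1.5  0.3  6.4] q7 1.85
[[0.01,-0.01,-0.74,0.0,0.0,0.0],[0.0,0.0,-0.75,0.0,0.0,0.0],[0.01,-0.01,-0.74,0.0,0.0,0.0],[0.0,-0.01,-0.75,0.0,0.0,0.0,'end'],[0.3,0.66,0.0,0.0,0.0,0.0]]
[[0.29,0.67,0.0,0.0,0.0,0.0],[0.3,0.66,0.0,0.0,0.0,0.0],[0.29,0.67,0.0,0.0,0.0,0.0],[0.3,0.66,0.0,0.0,0.0,0.0],[0.29,0.67,0.0,0.0,0.0,0.0]]
[[0.3,0.66,0.0,0.0,0.0,0.0],[0.29,0.66,0.0,0.0,0.0,0.0,'end'],[0.0,0.0,0.5,0.0,0.0,0.0],[0.0,0.0,0.5,0.0,0.0,0.0,'end']]
```

Emit:
apply_moves(steps=[[0, 0, -0.74, 0, 0, 0, 0.8], [0, -0.01, -0.75, 0, 0, 0, 0.8], [0.01, -0.01, -0.74, 0, 0, 0, 0.8], [0, -0.01, -0.75, 0, 0, 0, 0.8], [0.3, 0.66, 0, 0, 0, 0, 0.8]])

```text
clock: 28.68
ee_pos: [610.0, 64.2, 192.6]
tcp_rot: [-3.139, 0.006, -2.918]
wrist_force: [-0.8, 0.3, -2.6]
grip_width: 30.6
gripper_force: 50.2
```

Emit:
apply_moves(steps=[[0.29, 0.67, 0, 0, 0, 0, 0.8], [0.3, 0.66, 0, 0, 0, 0, 0.8], [0.29, 0.67, 0, 0, 0, 0, 0.8], [0.3, 0.66, 0, 0, 0, 0, 0.8], [0.29, 0.67, 0, 0, 0, 0, 0.8]])

```text
clock: 29.3
ee_pos: [496.6, 213.2, 188.9]
tcp_rot: [-3.141, -0.002, -2.913]
wrist_force: [-0.1, 0.2, -2.0]
grip_width: 30.8
gripper_force: 50.2
```

Emit:
apply_moves(steps=[[0.3, 0.66, 0, 0, 0, 0, 0.8], [0.29, 0.66, 0, 0, 0, 0, 0.8], [0, 0, 0.5, 0, 0, 0, 0.8], [0, 0, 0.4, 0, 0, 0, 0.8], [0, 0, 0, 0, 0, 0, 0.8]])

```text
clock: 29.92
ee_pos: [452.7, 269.3, 142.6]
tcp_rot: [-3.139, -0.005, -2.913]
wrist_force: [-1.0, 0.3, -1.2]
grip_width: 30.8
gripper_force: 50.1
```

```bash
python3 - <<'E'
from h import *
st()
t=[]
for n in ("scene","side","wrist"):
    p=read_camera(n); im=p["pixels"].copy()
    a=np.linspace(0,6.283,40); cv2.polylines(im,[np.round(proj(p,np.c_[454+34*np.cos(a),270+34*np.sin(a),np.full(40,93)])).astype(int)],True,(0,255,0),1)
    u=proj(p,[454,270,93])[0].astype(int); x=np.clip(u[0]-90,0,380);y=np.clip(u[1]-90,0,240); t.append(cv2.resize(im[y:y+180,x:x+180],(266,266)))
cv2.imwrite("pics/c9.png",np.hstack(t))
plan((454,270,121,3.37),step=.25)
E
```

```text
t 29.93 pos [452.7 269.3 142.6] rot [-3.139 -0.005 -2.913] w 30.8 F [-1.   0.3 -1.2] q7 1.28
[[0.01,0.0,0.24,0.0,0.0,0.0],[0.0,0.0,0.24,0.0,0.0,0.0,'end']]
```

View pics/c9.png

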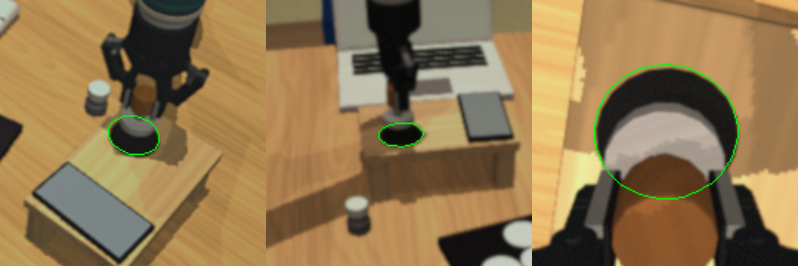

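The pad ring fits in all three views, and the short stand is held above the pad's middle. I'll lower it.

Emit:
apply_moves(steps=[[0, 0, 0.22, 0, 0, 0, 0.8], [0, 0, 0.22, 0, 0, 0, 0.8], [0, 0, 0, 0, 0, 0, 0.8], [0, 0, 0.03, 0, 0, 0, 0.8], [0, 0, 0, 0, 0, 0, 0.8]])

```text
clock: 30.7
ee_pos: [454.3, 270.1, 120.8]
tcp_rot: [-3.141, -0.001, -2.913]
wrist_force: [-0.1, 0.5, -0.7]
grip_width: 30.4
gripper_force: 50.1
```

Emit:
apply_moves(steps=[[0, 0, 0.03, 0, 0, 0, 0.8], [0, 0, 0.02, 0, 0, 0, 0.8], [0, 0, 0, 0, 0, 0, 0.8]])

```text
clock: 31.08
ee_pos: [454.4, 270.1, 119.2]
tcp_rot: [-3.142, -0.001, -2.913]
wrist_force: [-1.0, -1.8, 6.0]
grip_width: 31.0
gripper_force: 51.1
```

Contact. I'll release, rise and check the pad.

Emit:
apply_moves(steps=[[0, 0, -0.01, 0, 0, 0, 0.6], [0, 0, 0, 0, 0, 0, 0.4], [0, 0, 0, 0, 0, 0, 0.2], [0, 0, 0, 0, 0, 0, 0.15], [0, 0, -0.3, 0, 0, 0, 0.15]])

```text
clock: 31.7
ee_pos: [453.4, 269.5, 133.3]
tcp_rot: [-3.14, -0.004, -2.913]
wrist_force: [0.7, 0.0, 0.2]
grip_width: 72.7
gripper_force: 0.0
```

Emit:
apply_moves(steps=[[0, 0, -0.7, 0, 0, 0, 0.15], [0, 0, -0.7, 0, 0, 0, 0.15], [0.4, 0, -0.7, 0, 0, 0, 0.15], [0.4, 0, -0.1, 0, 0, 0, 0.15], [0, 0, 0, 0, 0, 0, 0.15]])

```text
clock: 32.33
ee_pos: [414.8, 261.2, 245.4]
tcp_rot: [3.141, 0.001, -2.912]
wrist_force: [0.9, 0.3, -0.4]
grip_width: 72.5
gripper_force: 0.0
```

```bash
python3 - <<'E'
from h import *
st()
p=read_camera("wrist"); im=cv2.resize(p["pixels"],None,fx=1.4,fy=1.4)
def ring(c,z,r,col): 
    a=np.linspace(0,6.283,40); cv2.polylines(im,[np.round(proj(p,np.c_[c[0]+r*np.cos(a),c[1]+r*np.sin(a),np.full(40,z)])*1.4).astype(int)],True,col,1)
ring((454,270),93,34,(0,255,0)); ring((454,270),153,16,(255,0,0)); ring((454,270),105,24,(0,0,255))
cv2.imwrite("pics/w10.png",im)
plan((454,200,240,3.37),(430,-240,240,3.37),step=1)
E
```

```text
t 32.33 pos [414.8 261.2 245.4] rot [ 3.141e+00  1.000e-03 -2.912e+00] w 72.5 F [ 0.9  0.3 -0.4] q7 1.21
[[-0.24,-0.68,0.05,0.0,0.0,0.0],[-0.23,-0.69,0.05,0.0,0.0,0.0,'end'],[0.27,-0.94,0.0,0.0,0.0,0.0],[0.28,-0.94,0.0,0.0,0.0,0.0],[0.27,-0.94,0.0,0.0,0.0,0.0]]
[[0.27,-0.94,0.0,0.0,0.0,0.0],[0.28,-0.94,-0.01,0.0,0.0,0.0],[0.27,-0.94,0.0,0.0,0.0,0.0],[0.27,-0.94,0.0,0.0,0.0,0.0],[0.28,-0.94,0.0,0.0,0.0,0.0]]
[[0.27,-0.94,0.0,0.0,0.0,0.0,'end']]
```

View pics/w10.png

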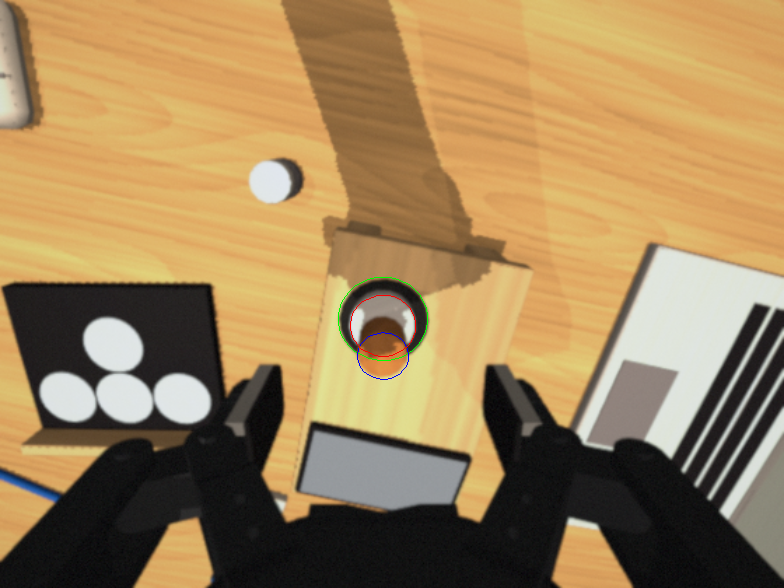

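The short stand stands centred on the pad, with the rings coinciding at (383,320). The jar and phone are untouched. Next I'll look at the tray.

Emit:
apply_moves(steps=[[-0.24, -0.68, -0.3, 0, 0, 0, 0.15], [-0.3, -0.8, -0.3, 0, 0, 0, 0.15], [0.1, -0.94, -0.3, 0, 0, 0, 0.15], [0.1, -0.94, -0.3, 0, 0, 0, 0.15], [0.1, -0.94, -0.3, 0, 0, 0, 0.15]])

```text
clock: 33.0
ee_pos: [476.4, 52.5, 319.2]
tcp_rot: [-3.141, -0.001, -2.914]
wrist_force: [1.1, 0.4, -0.4]
grip_width: 72.7
gripper_force: 0.0
```

Emit:
apply_moves(steps=[[0.1, -0.94, -0.2, 0, 0, 0, 0.15], [0.1, -0.94, 0, 0, 0, 0, 0.15], [0.1, -0.94, 0, 0, 0, 0, 0.15], [0.1, -0.94, 0, 0, 0, 0, 0.15], [0.1, -0.94, 0, 0, 0, 0, 0.15]])

```text
clock: 33.62
ee_pos: [505.1, -182.1, 328.9]
tcp_rot: [-3.14, -0.001, -2.913]
wrist_force: [0.8, 0.3, -0.0]
grip_width: 72.4
gripper_force: 0.0
```

```bash
python3 -c "
from h import *
st()
plan((530,-250,320,3.37),step=1)"
```

```text
t 33.62 pos [ 505.1 -182.1  328.9] rot [-3.140e+00 -1.000e-03 -2.913e+00] w 72.4 F [ 0.8  0.3 -0. ] q7 2.19
[[-0.09,-0.72,0.09,0.0,-0.01,0.0],[-0.09,-0.71,0.09,0.0,-0.01,0.0,'end']]
```

Emit:
apply_moves(steps=[[-0.09, -0.72, 0.09, 0, -0.01, 0, 0.15], [-0.09, -0.71, 0.09, 0, -0.01, 0, 0.15], [0, 0, 0, 0, 0, 0, 0.15], [0, 0, 0, 0, 0, 0, 0.15]])

```text
clock: 34.12
ee_pos: [529.6, -247.4, 319.5]
tcp_rot: [3.142, 0.0, -2.913]
wrist_force: [-0.5, 0.3, -0.2]
grip_width: 72.6
gripper_force: 0.0
```

```bash
python3 - <<'E'
from h import *
st()
p=read_camera("wrist"); im=cv2.resize(p["pixels"],None,fx=1.6,fy=1.6)
def ring(c,z,r,col): 
    a=np.linspace(0,6.283,40); cv2.polylines(im,[np.round(proj(p,np.c_[c[0]+r*np.cos(a),c[1]+r*np.sin(a),np.full(40,z)])*1.6).astype(int)],True,col,1)
for c in ((594,-293),(510,-287.5),(424,-282)): ring(c,16,24,(0,0,255)); ring(c,154,18,(0,255,0)); print(proj(p,[*c,16])*1.6)
cv2.imwrite("pics/w11.png",im[:600,:800])
E
```

```text
t 34.12 pos [ 529.6 -247.4  319.5] rot [ 3.142  0.    -2.913] w 72.6 F [-0.5  0.3 -0.2] q7 2.35
[[376.91239102 319.07710351]]
[[400.15591413 234.88982572]]
[[426.67541276 138.82042926]]
```

View pics/w11.png

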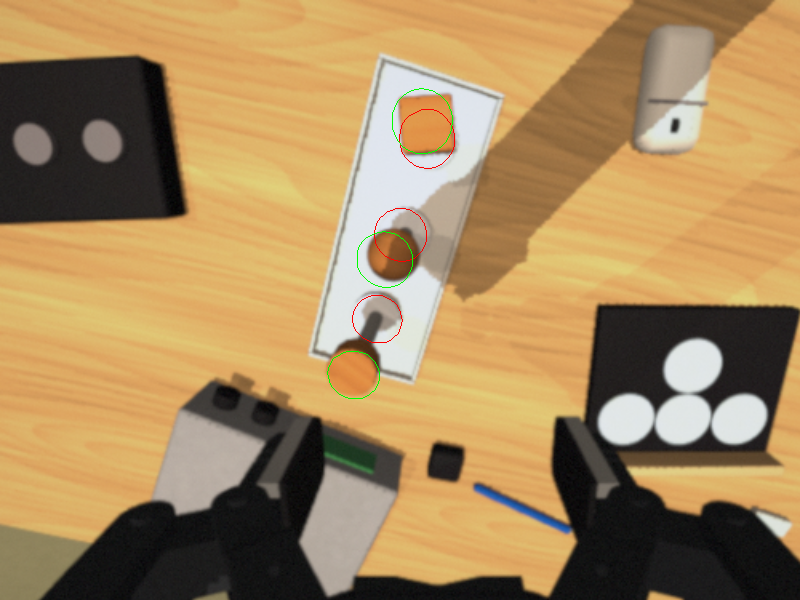

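```bash
python3 - <<'E'
from h import *
p=read_camera("wrist")
for n,u,v,z in (("drumtop",353,373,154),("drumfoot",379,316,16),("ball",393,254,136),("ballfoot",407,234,16),("sqtop",427,124,154),("sqe1",400,99,154),("sqe2",452,95,154),("sqe3",455,151,154),("disc_ball",693,366,15),("disc_drum",627,419,15),("disc_sq",740,419,15)):
    print(n,np.round(at_z(p,(u/1.6,v/1.6),z)[:2],1))
for n in ("drum_stand","ball_stand","square_stand"):
    for d in nets.cut_out(p,n)[:1]:
        print(n,d["conf"],[round(x*1.6) for x in d["extent"]])
plan((428,-279,250,3.37),step=.8)
E
```

```text
drumtop [ 592.9 -292.8]
drumfoot [ 590.9 -291. ]
ball [ 508.5 -283.3]
ballfoot [ 508.1 -281. ]
sqtop [ 424.9 -278.2]
sqe1 [ 415.1 -296.7]
sqe2 [ 406.1 -267.4]
sqe3 [ 435.8 -258.3]
disc_ball [570.4  28. ]
disc_drum [642.1 -16.9]
disc_sq [615.3 101. ]
drum_stand 0.9 [320, 290, 76, 106]
ball_stand 0.81 [369, 208, 59, 73]
square_stand 0.61 [394, 96, 68, 77]
[[0.53,-0.04,0.35,0.0,0.0,0.0],[0.54,-0.04,0.35,0.0,0.0,0.0],[0.53,-0.04,0.35,0.0,0.0,0.0],[0.53,-0.04,0.35,0.0,0.0,0.0,'end']]
```

```bash
python3 - <<'E'
from h import *
plan((424,-282.3,230,3.363),(424,-282.3,119.8,3.363),step=.7)
E
```

```text
[[0.44,-0.04,0.36,0.0,0.0,0.01],[0.45,-0.04,0.36,0.0,0.0,0.01],[0.44,-0.05,0.36,0.0,0.0,0.01],[0.45,-0.04,0.36,0.0,0.0,0.01],[0.44,-0.04,0.36,0.0,0.0,0.01,'end']]
[[0.0,0.0,0.55,0.0,0.0,0.01],[0.0,0.0,0.55,0.0,0.0,0.01],[0.01,0.0,0.55,0.0,0.0,0.01],[0.0,0.0,0.56,0.0,0.0,0.01,'end']]
```

Emit:
apply_moves(steps=[[0.44, -0.04, 0.36, 0, 0, 0.01, 0.15], [0.45, -0.04, 0.36, 0, 0, 0.01, 0.15], [0.44, -0.05, 0.36, 0, 0, 0.01, 0.15], [0.45, -0.04, 0.36, 0, 0, 0.01, 0.15], [0.44, -0.04, 0.36, 0, 0, 0.01, 0.15]])

```text
clock: 35.0
ee_pos: [423.4, -282.6, 229.7]
tcp_rot: [-3.141, 0.002, -2.918]
wrist_force: [-0.9, 0.8, 0.3]
grip_width: 72.7
gripper_force: 0.0
```

Emit:
apply_moves(steps=[[0, 0, 0.5, 0, 0, 0, 0.15], [0, 0, 0.3, 0, 0, 0, 0.15], [0, 0, 0, 0, 0, 0, 0.15], [0, 0, 0, 0, 0, 0, 0.15]])

```text
clock: 35.5
ee_pos: [424.6, -283.1, 190.6]
tcp_rot: [-3.14, 0.002, -2.919]
wrist_force: [-0.4, -0.9, 0.8]
grip_width: 72.2
gripper_force: 0.0
```

```bash
python3 - <<'E'
from h import *
st(); plan((424,-282.3,119.8,3.363),step=.5)
E
```

```text
t 35.5 pos [ 424.6 -283.1  190.6] rot [-3.140e+00  2.000e-03 -2.919e+00] w 72.2 F [-0.4 -0.9  0.8] q7 2.54
[[0.0,0.01,0.47,0.0,0.01,0.0],[0.01,0.0,0.47,0.0,0.01,0.0],[0.0,0.01,0.48,0.0,0.01,0.0,'end']]
```

Emit:
apply_moves(steps=[[0, 0.01, 0.47, 0, 0, 0, 0.15], [0, 0, 0.47, 0, 0, 0, 0.15], [0, 0.01, 0.48, 0, 0, 0, 0.15], [0, 0, 0, 0, 0, 0, 0.35], [0, 0, 0, 0, 0, 0, 0.5]])

```text
clock: 36.12
ee_pos: [424.6, -282.5, 120.0]
tcp_rot: [-3.14, 0.003, -2.919]
wrist_force: [-0.2, -0.6, 0.2]
grip_width: 42.8
gripper_force: 0.0
```

Emit:
apply_moves(steps=[[0, 0, 0, 0, 0, 0, 0.6], [0, 0, 0, 0, 0, 0, 0.7], [0, 0, 0, 0, 0, 0, 0.8]])

```text
clock: 36.5
ee_pos: [424.6, -281.7, 120.2]
tcp_rot: [-3.141, 0.003, -2.919]
wrist_force: [-0.9, 1.5, 5.3]
grip_width: 32.2
gripper_force: 47.8
```

```bash
python3 - <<'E'
from h import *
st(); plan((424,-282.3,255,3.363),(616,95,255,3.494),(616,95,160,3.494),step=.8)
E
```

```text
t 36.5 pos [ 424.6 -281.7  120.2] rot [-3.141e+00  3.000e-03 -2.919e+00] w 32.2 F [-0.9  1.5  5.3] q7 2.62
[[0.0,0.0,-0.67,0.0,0.01,0.0],[0.0,-0.01,-0.68,0.0,0.01,0.0],[0.01,0.0,-0.67,0.0,0.01,0.0],[0.0,0.0,-0.68,0.0,0.01,0.0,'end'],[-0.49,0.59,0.0,0.0,0.0,-0.1]]
[[-0.5,0.59,0.0,0.0,0.0,-0.1],[-0.51,0.58,0.0,0.0,0.0,-0.1],[-0.51,0.57,0.0,0.0,0.0,-0.1],[-0.52,0.57,0.0,0.0,0.0,-0.1],[-0.53,0.56,0.0,0.0,0.0,-0.1]]
[[-0.53,0.55,0.0,0.0,0.0,-0.1],[-0.54,0.55,0.0,0.0,0.0,-0.1],[-0.55,0.55,-0.01,0.0,0.0,-0.1],[-0.55,0.53,0.0,0.0,0.0,-0.1],[-0.56,0.53,0.0,0.0,0.0,-0.1,'end']]
[[0.0,0.0,0.63,0.0,0.0,0.01],[0.0,0.0,0.64,0.0,0.0,0.01],[0.0,0.0,0.63,0.0,0.0,0.01,'end']]
```

Emit:
apply_moves(steps=[[0, 0, -0.67, 0, 0.01, 0, 0.8], [0, 0, -0.68, 0, 0.01, 0, 0.8], [0, 0, -0.67, 0, 0.01, 0, 0.8], [0, 0, -0.68, 0, 0.01, 0, 0.8], [-0.49, 0.59, 0, 0, 0, -0.1, 0.8]])

```text
clock: 37.12
ee_pos: [441.4, -251.0, 257.1]
tcp_rot: [-3.137, 0.002, -2.913]
wrist_force: [0.7, 0.1, -2.8]
grip_width: 32.0
gripper_force: 49.5
```

Emit:
apply_moves(steps=[[-0.5, 0.59, 0, 0, 0, -0.1, 0.8], [-0.51, 0.58, 0, 0, 0, -0.1, 0.8], [-0.51, 0.57, 0, 0, 0, -0.1, 0.8], [-0.52, 0.57, 0, 0, 0, -0.1, 0.8], [-0.53, 0.56, 0, 0, 0, -0.1, 0.8]])

```text
clock: 37.75
ee_pos: [528.9, -75.0, 253.5]
tcp_rot: [-3.141, -0.003, -2.847]
wrist_force: [-0.4, -0.3, -3.7]
grip_width: 32.1
gripper_force: 49.6
```

Emit:
apply_moves(steps=[[-0.53, 0.55, 0, 0, 0, -0.1, 0.8], [-0.54, 0.55, 0, 0, 0, -0.1, 0.8], [-0.55, 0.55, 0, 0, 0, -0.1, 0.8], [-0.55, 0.53, 0, 0, 0, -0.1, 0.8], [-0.56, 0.53, 0, 0, 0, -0.1, 0.8]])

```text
clock: 38.38
ee_pos: [616.2, 96.3, 252.8]
tcp_rot: [-3.141, -0.004, -2.787]
wrist_force: [0.9, -0.1, -2.9]
grip_width: 31.8
gripper_force: 49.6
```

Emit:
apply_moves(steps=[[0, 0, 0.63, 0, 0, 0, 0.8], [0, 0, 0.64, 0, 0, 0, 0.8], [0, 0, 0.63, 0, 0, 0, 0.8], [0, 0, 0, 0, 0, 0, 0.8], [0, 0, 0, 0, 0, 0, 0.8]])

```text
clock: 39.0
ee_pos: [616.5, 95.2, 159.1]
tcp_rot: [-3.141, -0.002, -2.787]
wrist_force: [1.2, -0.0, -3.2]
grip_width: 32.0
gripper_force: 49.5
```

```bash
python3 - <<'E'
from h import *
st(); plan((616,95,136,3.494),(616,95,133,3.494),step=.25)
E
```

```text
t 39.0 pos [616.5  95.2 159.1] rot [-3.141e+00 -2.000e-03 -2.787e+00] w 32.0 F [ 1.2 -0.  -3.2] q7 1.91
[[0.01,0.0,0.23,0.0,-0.01,0.01],[0.0,0.0,0.23,0.0,-0.01,0.01,'end'],[0.0,0.0,0.06,0.0,0.0,0.0,'end']]
```

Emit:
apply_moves(steps=[[0, 0, 0.2, 0, -0.01, 0, 0.8], [0, 0, 0.2, 0, 0, 0, 0.8], [0, 0, 0.1, 0, 0, 0, 0.8], [0, 0, 0, 0, 0, 0, 0.8], [0, 0, 0.03, 0, 0, 0, 0.8]])

```text
clock: 39.62
ee_pos: [616.0, 95.2, 131.5]
tcp_rot: [-3.141, -0.002, -2.787]
wrist_force: [-0.6, 0.3, -2.9]
grip_width: 31.6
gripper_force: 49.5
```

Emit:
apply_moves(steps=[[0, 0, 0.02, 0, 0, 0, 0.8], [0, 0, 0, 0, 0, 0, 0.8]])

```text
clock: 39.88
ee_pos: [616.3, 95.3, 131.3]
tcp_rot: [-3.141, -0.001, -2.787]
wrist_force: [-0.8, -0.6, 4.1]
grip_width: 32.0
gripper_force: 49.7
```

Emit:
apply_moves(steps=[[0, 0, 0, 0, 0, 0, 0.6], [0, 0, 0, 0, 0, 0, 0.3], [0, 0, 0, 0, 0, 0, 0.15], [0, 0, 0, 0, 0, 0, 0.15], [0, 0, -0.3, 0, 0, 0, 0.15]])

```text
clock: 40.5
ee_pos: [614.8, 95.0, 144.7]
tcp_rot: [3.141, -0.005, -2.787]
wrist_force: [0.1, 0.1, 0.3]
grip_width: 72.5
gripper_force: 0.0
```

```bash
python3 - <<'E'
from h import *
st(); plan((616,95,240,3.45),(510.5,-287.7,230,3.366),(510.5,-287.7,180,3.366),step=.95)
E
```

```text
t 40.5 pos [614.8  95.  144.7] rot [ 3.141 -0.005 -2.787] w 72.5 F [0.1 0.1 0.3] q7 1.92
[[0.0,0.0,-0.64,0.0,-0.01,0.13],[-0.01,-0.01,-0.63,0.0,-0.01,0.13],[-0.01,0.0,-0.64,0.0,-0.01,0.13,'end'],[0.48,-0.74,0.02,0.0,0.0,0.08],[0.48,-0.74,0.03,0.0,0.0,0.08]]
[[0.46,-0.75,0.02,0.0,0.0,0.08],[0.46,-0.75,0.02,0.0,0.0,0.08],[0.45,-0.76,0.03,0.0,0.0,0.08],[0.45,-0.76,0.02,0.0,0.0,0.08],[0.44,-0.77,0.02,0.0,0.0,0.08]]
[[0.43,-0.77,0.03,0.0,0.0,0.08],[0.42,-0.77,0.02,0.0,0.0,0.08,'end'],[0.0,0.0,0.5,0.0,-0.01,-0.01],[0.0,0.0,0.5,0.0,-0.01,-0.01,'end']]
```

Emit:
apply_moves(steps=[[0, 0, -0.64, 0, -0.01, 0, 0.15], [0, 0, -0.63, 0, -0.01, 0.13, 0.15], [-0.01, 0, -0.64, 0, -0.01, 0.26, 0.15], [0.48, -0.74, 0.02, 0, 0, 0.08, 0.15], [0.48, -0.74, 0.03, 0, 0, 0.08, 0.15]])

```text
clock: 41.12
ee_pos: [592.8, 9.8, 239.9]
tcp_rot: [-3.141, 0.004, -2.852]
wrist_force: [0.3, -0.1, 0.1]
grip_width: 72.6
gripper_force: 0.0
```

Emit:
apply_moves(steps=[[0.46, -0.75, 0.02, 0, 0, 0.08, 0.15], [0.46, -0.75, 0.02, 0, 0, 0.08, 0.15], [0.45, -0.76, 0.03, 0, 0, 0.08, 0.15], [0.45, -0.76, 0.02, 0, 0, 0.08, 0.15], [0.44, -0.77, 0.02, 0, 0, 0.08, 0.15]])

```text
clock: 41.75
ee_pos: [533.7, -203.7, 233.8]
tcp_rot: [-3.141, 0.003, -2.902]
wrist_force: [-0.2, 0.4, 0.0]
grip_width: 72.0
gripper_force: 0.0
```

Emit:
apply_moves(steps=[[0.43, -0.77, 0.03, 0, 0, 0.08, 0.15], [0.42, -0.77, 0.02, 0, 0, 0.08, 0.15], [0, 0, 0.4, 0, 0, 0, 0.15], [0, 0, 0.4, 0, 0, 0, 0.15], [0, 0, 0, 0, 0, 0, 0.15]])

```text
clock: 42.38
ee_pos: [510.0, -286.7, 189.7]
tcp_rot: [3.14, -0.0, -2.921]
wrist_force: [0.0, -0.5, -0.5]
grip_width: 72.7
gripper_force: 0.0
```

```bash
python3 - <<'E'
from h import *
st(); plan((510.5,-287.7,115.3,3.366),step=.5)
E
```

```text
t 42.38 pos [ 510.  -286.7  189.7] rot [ 3.14  -0.    -2.921] w 72.7 F [ 0.  -0.5 -0.5] q7 2.49
[[0.0,-0.01,0.5,0.0,0.0,-0.01],[0.0,-0.01,0.49,0.0,0.0,-0.01],[-0.01,0.0,0.5,0.0,0.0,-0.01,'end']]
```

Emit:
apply_moves(steps=[[0, -0.01, 0.5, 0, 0, 0, 0.15], [0, -0.01, 0.49, 0, 0, 0, 0.15], [0, 0, 0.5, 0, 0, 0, 0.15], [0, 0, 0, 0, 0, 0, 0.35], [0, 0, 0, 0, 0, 0, 0.5]])

```text
clock: 43.0
ee_pos: [511.9, -288.4, 117.2]
tcp_rot: [-3.14, 0.003, -2.92]
wrist_force: [-0.8, -0.5, -0.3]
grip_width: 42.6
gripper_force: 0.2
```

Emit:
apply_moves(steps=[[0, 0, 0, 0, 0, 0, 0.6], [0, 0, 0, 0, 0, 0, 0.7], [0, 0, 0, 0, 0, 0, 0.8]])

```text
clock: 43.38
ee_pos: [512.3, -288.3, 117.5]
tcp_rot: [-3.14, 0.004, -2.92]
wrist_force: [-0.5, 1.8, 6.9]
grip_width: 33.6
gripper_force: 49.0
```

```bash
python3 - <<'E'
from h import *
st(); plan((510.5,-287.7,240,3.366),(571,23,240,3.366),(571,23,155,3.366),step=.8)
E
```

```text
t 43.38 pos [ 512.3 -288.3  117.5] rot [-3.14   0.004 -2.92 ] w 33.6 F [-0.5  1.8  6.9] q7 2.55
[[0.01,0.0,-0.61,0.0,0.01,-0.01],[0.0,0.01,-0.62,0.0,0.01,-0.01],[0.01,0.0,-0.61,0.0,0.01,-0.01],[0.01,0.01,-0.61,0.0,0.01,-0.01,'end'],[-0.32,0.72,0.0,0.0,0.0,0.0]]
[[-0.32,0.73,0.0,0.0,0.0,0.0],[-0.33,0.72,0.0,0.0,0.0,0.0],[-0.32,0.72,0.0,0.0,0.0,0.0],[-0.32,0.72,-0.01,0.0,0.0,0.0],[-0.32,0.73,0.0,0.0,0.0,0.0]]
[[-0.32,0.72,0.0,0.0,0.0,0.0],[-0.33,0.72,0.0,0.0,0.0,0.0,'end'],[0.0,0.0,0.57,0.0,0.0,0.0],[0.0,0.0,0.56,0.0,0.0,0.0],[0.0,0.0,0.57,0.0,0.0,0.0,'end']]
```

Emit:
apply_moves(steps=[[0, 0, -0.61, 0, 0.01, 0, 0.8], [0, 0, -0.62, 0, 0.01, 0, 0.8], [0, 0, -0.61, 0, 0.01, 0, 0.8], [0, 0, -0.61, 0, 0.01, 0, 0.8], [-0.34, 0.72, 0, 0, 0, 0, 0.8]])

```text
clock: 44.0
ee_pos: [519.7, -253.3, 241.3]
tcp_rot: [-3.137, 0.001, -2.927]
wrist_force: [1.1, 1.0, -3.7]
grip_width: 33.4
gripper_force: 50.5
```

Emit:
apply_moves(steps=[[-0.33, 0.73, 0, 0, 0, 0, 0.8], [-0.33, 0.72, 0, 0, 0, 0, 0.8], [-0.32, 0.72, 0, 0, 0, 0, 0.8], [-0.32, 0.72, 0, 0, 0, 0, 0.8], [-0.32, 0.73, 0, 0, 0, 0, 0.8]])

```text
clock: 44.62
ee_pos: [558.9, -53.6, 238.0]
tcp_rot: [3.142, -0.003, -2.921]
wrist_force: [0.2, -0.1, -2.5]
grip_width: 33.7
gripper_force: 50.5
```

Emit:
apply_moves(steps=[[-0.32, 0.72, 0, 0, 0, 0, 0.8], [-0.33, 0.72, 0, 0, 0, 0, 0.8], [0, 0, 0.57, 0, 0, 0, 0.8], [0, 0, 0.56, 0, 0, 0, 0.8], [0, 0, 0.4, 0, 0, 0, 0.8]])

```text
clock: 45.25
ee_pos: [574.0, 22.6, 160.0]
tcp_rot: [3.142, -0.005, -2.92]
wrist_force: [-0.8, -0.2, -3.1]
grip_width: 33.7
gripper_force: 50.5
```

Emit:
apply_moves(steps=[[0, 0, 0, 0, 0, 0, 0.8], [0, 0, 0, 0, 0, 0, 0.8]])

```text
clock: 45.5
ee_pos: [575.3, 22.4, 162.0]
tcp_rot: [-3.141, -0.002, -2.921]
wrist_force: [-0.4, -0.8, -2.6]
grip_width: 34.0
gripper_force: 50.5
```

```bash
python3 - <<'E'
from h import *
st(); plan((572.5,23,131,3.366),step=.25)
E
```

```text
t 45.5 pos [575.3  22.4 162. ] rot [-3.141e+00 -2.000e-03 -2.921e+00] w 34.0 F [-0.4 -0.8 -2.6] q7 1.9
[[0.02,0.01,0.21,0.0,-0.01,-0.01],[0.01,0.01,0.2,0.0,-0.01,-0.01],[0.02,0.0,0.21,0.0,-0.01,-0.01,'end']]
```

Emit:
apply_moves(steps=[[0.02, 0.01, 0.21, 0, -0.01, 0, 0.8], [0.01, 0.01, 0.2, 0, 0, 0, 0.8], [0.02, 0, 0.21, 0, 0, 0, 0.8], [0, 0, 0, 0, 0, 0, 0.8], [0, 0, 0.02, 0, 0, 0, 0.8]])

```text
clock: 46.12
ee_pos: [572.0, 22.8, 129.0]
tcp_rot: [-3.142, -0.002, -2.921]
wrist_force: [0.6, -0.0, -2.4]
grip_width: 33.6
gripper_force: 50.6
```

Emit:
apply_moves(steps=[[0, 0, 0.02, 0, 0, 0, 0.8], [0, 0, 0, 0, 0, 0, 0.8]])

```text
clock: 46.38
ee_pos: [572.4, 23.0, 128.6]
tcp_rot: [-3.142, -0.001, -2.92]
wrist_force: [-0.3, -0.3, 0.8]
grip_width: 33.3
gripper_force: 50.9
```

Emit:
apply_moves(steps=[[0, 0, 0.01, 0, 0, 0, 0.65], [0, 0, 0, 0, 0, 0, 0.3], [0, 0, 0, 0, 0, 0, 0.15], [0, 0, 0, 0, 0, 0, 0.15], [0, 0, -0.3, 0, 0, 0, 0.15]])

```text
clock: 47.0
ee_pos: [571.1, 22.8, 142.1]
tcp_rot: [3.142, -0.005, -2.921]
wrist_force: [-0.3, 0.3, -0.5]
grip_width: 72.6
gripper_force: 0.0
```

```bash
python3 - <<'E'
from h import *
st(); plan((572,23,240,3.366),(594,-293.4,230,3.37),(594,-293.4,190,3.37),step=.95)
E
```

```text
t 47.0 pos [571.1  22.8 142.1] rot [ 3.142 -0.005 -2.921] w 72.6 F [-0.3  0.3 -0.5] q7 1.91
[[0.0,0.0,-0.65,0.0,-0.01,-0.01],[-0.01,0.0,-0.66,0.0,-0.01,-0.01],[0.0,0.0,-0.65,0.0,-0.01,-0.01,'end'],[0.14,-0.9,0.03,0.0,0.0,0.0],[0.14,-0.89,0.03,0.0,0.0,0.0]]
[[0.14,-0.9,0.03,0.0,0.0,0.0],[0.14,-0.89,0.03,0.0,0.0,0.0],[0.14,-0.9,0.02,0.0,0.0,0.0],[0.14,-0.89,0.03,0.0,0.0,0.0],[0.14,-0.9,0.03,0.0,0.0,0.0,'end']]
[[0.0,0.0,0.8,0.0,-0.01,-0.03,'end']]
```

Emit:
apply_moves(steps=[[0, 0, -0.65, 0, -0.01, 0, 0.15], [-0.01, 0, -0.66, 0, -0.01, 0, 0.15], [0, 0, -0.65, 0, -0.01, 0, 0.15], [0.14, -0.9, 0.03, 0, 0, 0, 0.15], [0.14, -0.89, 0.03, 0, 0, 0, 0.15]])

```text
clock: 47.62
ee_pos: [579.2, -67.9, 239.4]
tcp_rot: [-3.141, 0.004, -2.919]
wrist_force: [0.8, -0.1, -0.6]
grip_width: 72.9
gripper_force: 0.0
```

Emit:
apply_moves(steps=[[0.14, -0.9, 0.03, 0, 0, 0, 0.15], [0.14, -0.89, 0.03, 0, 0, 0, 0.15], [0.14, -0.9, 0.02, 0, 0, 0, 0.15], [0.14, -0.89, 0.03, 0, 0, 0, 0.15], [0.14, -0.9, 0.03, 0, 0, 0, 0.15]])

```text
clock: 48.25
ee_pos: [593.8, -294.9, 231.7]
tcp_rot: [-3.141, 0.002, -2.92]
wrist_force: [-0.4, 0.1, -0.7]
grip_width: 72.6
gripper_force: 0.0
```

Emit:
apply_moves(steps=[[0, 0, 0.7, 0, 0, 0, 0.15], [0, 0, 0, 0, 0, 0, 0.15], [0, 0, 0, 0, 0, 0, 0.15]])

```text
clock: 48.62
ee_pos: [594.3, -292.9, 196.8]
tcp_rot: [-3.141, 0.002, -2.919]
wrist_force: [0.0, -0.0, -0.2]
grip_width: 72.6
gripper_force: 0.0
```

```bash
python3 - <<'E'
from h import *
st(); plan((594,-293.4,121,3.37),step=.5)
E
```

```text
t 48.62 pos [ 594.3 -292.9  196.8] rot [-3.141e+00  2.000e-03 -2.919e+00] w 72.6 F [ 0.  -0.  -0.2] q7 2.45
[[0.0,0.0,0.38,0.0,0.01,-0.01],[0.01,0.0,0.38,0.0,0.01,-0.01],[0.0,-0.01,0.38,0.0,0.01,-0.01],[0.0,0.0,0.38,0.0,0.01,-0.01,'end']]
```

Emit:
apply_moves(steps=[[0, 0, 0.38, 0, 0, 0, 0.15], [0, 0, 0.38, 0, 0, 0, 0.15], [0, -0.01, 0.38, 0, 0, 0, 0.15], [0, 0, 0.38, 0, 0, 0, 0.15], [0, 0, 0, 0, 0, 0, 0.35]])

```text
clock: 49.25
ee_pos: [592.5, -293.4, 117.0]
tcp_rot: [3.139, -0.002, -2.921]
wrist_force: [1.1, 0.7, -0.6]
grip_width: 56.7
gripper_force: 0.0
```

Emit:
apply_moves(steps=[[0, 0, 0, 0, 0, 0, 0.5], [0, 0, 0, 0, 0, 0, 0.6], [0, 0, 0, 0, 0, 0, 0.7], [0, 0, 0, 0, 0, 0, 0.8]])

```text
clock: 49.75
ee_pos: [594.3, -294.4, 120.3]
tcp_rot: [-3.14, 0.003, -2.921]
wrist_force: [-0.1, -0.2, 2.5]
grip_width: 34.8
gripper_force: 49.7
```

```bash
python3 - <<'E'
from h import *
st(); P=env.observe()["ee_pos"]; T=np.array([643,-20])+P[:2]-[594,-293.4]; print(T)
plan((594,-293.4,255,3.37),(*T,255,3.37),(*T,165,3.37),step=.8)
E
```

```text
t 49.75 pos [ 594.3 -294.4  120.3] rot [-3.140e+00  3.000e-03 -2.921e+00] w 34.8 F [-0.1 -0.2  2.5] q7 2.49
[643.33161303 -21.02276008]
[[0.0,0.0,-0.67,0.0,0.01,-0.02],[0.0,0.01,-0.68,0.0,0.01,-0.02],[0.0,0.0,-0.67,0.0,0.01,-0.02],[0.0,0.01,-0.67,0.0,0.01,-0.02,'end'],[-0.32,0.73,0.0,0.0,0.0,0.0]]
[[-0.31,0.72,0.0,0.0,0.0,0.0],[-0.32,0.73,-0.01,0.0,0.0,0.0],[-0.31,0.72,0.0,0.0,0.0,0.0],[-0.32,0.73,0.0,0.0,0.0,0.0],[-0.31,0.72,0.0,0.0,0.0,0.0]]
[[-0.32,0.73,0.0,0.0,0.0,0.0,'end'],[0.0,0.0,0.6,0.0,-0.01,0.01],[0.0,0.0,0.6,0.0,-0.01,0.01],[0.0,0.0,0.6,0.0,-0.01,0.01,'end']]
```

Emit:
apply_moves(steps=[[0, 0, -0.67, 0, 0, 0, 0.8], [0, 0, -0.68, 0, 0.01, 0, 0.8], [0, 0, -0.67, 0, 0.01, 0, 0.8], [0, 0.01, -0.67, 0, 0.01, 0, 0.8], [-0.32, 0.73, 0, 0, 0, 0, 0.8]])

```text
clock: 50.38
ee_pos: [600.7, -258.9, 257.0]
tcp_rot: [-3.137, 0.001, -2.927]
wrist_force: [0.3, 0.3, -4.0]
grip_width: 34.8
gripper_force: 50.8
```

Emit:
apply_moves(steps=[[-0.31, 0.72, 0, 0, 0, 0, 0.8], [-0.32, 0.73, 0, 0, 0, 0, 0.8], [-0.31, 0.72, 0, 0, 0, 0, 0.8], [-0.32, 0.73, 0, 0, 0, 0, 0.8], [-0.31, 0.72, 0, 0, 0, 0, 0.8]])

```text
clock: 51.0
ee_pos: [637.5, -58.9, 253.0]
tcp_rot: [3.141, -0.004, -2.92]
wrist_force: [-0.3, -0.5, -3.5]
grip_width: 34.9
gripper_force: 50.8
```

Emit:
apply_moves(steps=[[-0.32, 0.73, 0, 0, 0, 0, 0.8], [0, 0, 0.6, 0, 0, 0, 0.8], [0, 0, 0.6, 0, 0, 0, 0.8], [0, 0, 0.55, 0, 0, 0, 0.8], [0, 0, 0, 0, 0, 0, 0.8]])

```text
clock: 51.62
ee_pos: [643.1, -21.1, 163.3]
tcp_rot: [3.14, -0.009, -2.92]
wrist_force: [0.0, 0.7, -2.8]
grip_width: 34.9
gripper_force: 50.6
```

Emit:
apply_moves(steps=[[0, 0, 0, 0, 0, 0, 0.8]])

```text
clock: 51.75
ee_pos: [646.0, -21.6, 167.1]
tcp_rot: [-3.141, -0.001, -2.921]
wrist_force: [0.4, 0.5, -2.8]
grip_width: 34.5
gripper_force: 50.6
```

```bash
python3 - <<'E'
from h import *
st(); plan((643.3,-20.5,134,3.37),step=.25)
E
```

```text
t 51.75 pos [646.  -21.6 167.1] rot [-3.141e+00 -1.000e-03 -2.921e+00] w 34.5 F [ 0.4  0.5 -2.8] q7 2.01
[[0.02,0.01,0.22,0.0,0.0,-0.02],[0.01,0.01,0.22,0.0,0.0,-0.02],[0.02,0.01,0.22,0.0,0.0,-0.02,'end']]
```

Emit:
apply_moves(steps=[[0.02, 0.01, 0.22, 0, 0, 0, 0.8], [0.01, 0.01, 0.22, 0, 0, 0, 0.8], [0.02, 0.01, 0.22, 0, 0, 0, 0.8], [0, 0, 0, 0, 0, 0, 0.8], [0, 0, 0.03, 0, 0, 0, 0.8]])

```text
clock: 52.38
ee_pos: [642.8, -20.7, 131.8]
tcp_rot: [-3.142, -0.002, -2.921]
wrist_force: [0.3, -0.2, -2.7]
grip_width: 34.5
gripper_force: 50.9
```

Emit:
apply_moves(steps=[[0, 0, 0.01, 0, 0, 0, 0.8], [0, 0, 0, 0, 0, 0, 0.8]])

```text
clock: 52.62
ee_pos: [642.8, -20.6, 131.5]
tcp_rot: [3.142, -0.002, -2.92]
wrist_force: [-0.8, -0.5, -1.2]
grip_width: 35.4
gripper_force: 50.9
```

Touching. I'll release, rise and back off to view.

Emit:
apply_moves(steps=[[0, 0, 0.01, 0, 0, 0, 0.65], [0, 0, 0, 0, 0, 0, 0.3], [0, 0, 0, 0, 0, 0, 0.15], [0, 0, 0, 0, 0, 0, 0.15], [0, 0, -0.3, 0, 0, 0, 0.15]])

```text
clock: 53.25
ee_pos: [641.9, -20.5, 145.2]
tcp_rot: [3.141, -0.005, -2.92]
wrist_force: [-0.4, 0.2, 0.5]
grip_width: 72.6
gripper_force: 0.0
```

Emit:
apply_moves(steps=[[0, 0, -0.7, 0, 0, 0, 0.15], [0, 0, -0.7, 0, 0, 0, 0.15], [0, 0.1, -0.7, 0, 0, 0, 0.15], [0.3, 0.6, -0.7, 0, 0, 0, 0.15], [0.3, 0.6, -0.5, 0, 0, 0, 0.15]])

```text
clock: 53.88
ee_pos: [599.6, 36.5, 313.6]
tcp_rot: [-3.142, 0.0, -2.922]
wrist_force: [1.2, 0.2, -0.5]
grip_width: 72.6
gripper_force: 0.0
```

Emit:
apply_moves(steps=[[0.3, 0, -0.3, 0, 0, 0, 0.15], [0, 0, 0, 0, 0, 0, 0.15], [0, 0, 0, 0, 0, 0, 0.15]])

```text
clock: 54.25
ee_pos: [585.2, 32.7, 325.8]
tcp_rot: [3.142, -0.002, -2.921]
wrist_force: [0.3, 0.0, 0.4]
grip_width: 72.6
gripper_force: 0.0
```

```bash
python3 - <<'E'
from h import *
st()
tiles=[]
for n in ("wrist","scene","side"):
    p=read_camera(n); f=3; im=cv2.resize(p["pixels"],None,fx=f,fy=f,interpolation=cv2.INTER_CUBIC)
    def ring(c,z,r,col): 
        a=np.linspace(0,6.283,40); cv2.polylines(im,[np.round(proj(p,np.c_[c[0]+r*np.cos(a),c[1]+r*np.sin(a),np.full(40,z)])*f).astype(int)],True,col,1)
    for c in ((570.5,24),(642.5,-20.5),(615.5,96.5)): ring(c,27,24,(0,0,255))
    ring((454,270),105,24,(0,0,255))
    u=(proj(p,[605,40,80])[0]*f).astype(int); tiles.append(im[max(u[1]-200,0):,max(u[0]-200,0):][:400,:400])
cv2.imwrite("pics/w12.png",np.hstack(tiles[:2]))
cv2.imwrite("pics/w13.png",tiles[2])
E
```

```text
t 54.25 pos [585.2  32.7 325.8] rot [ 3.142e+00 -2.000e-03 -2.921e+00] w 72.6 F [0.3 0.  0.4] q7 1.82
```

View pics/w12.png

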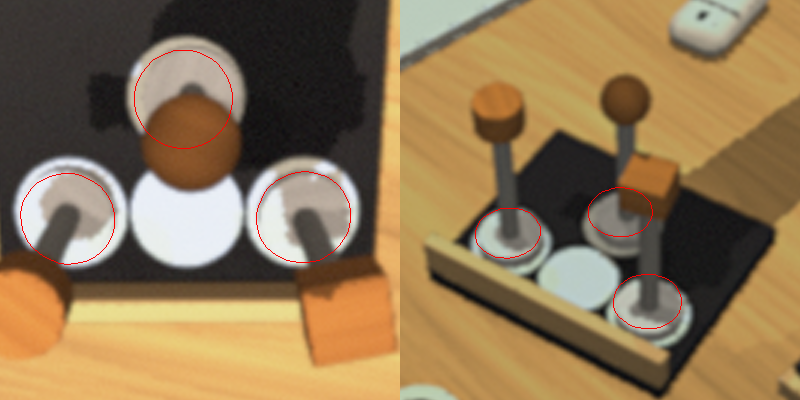

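All three tall stands stand upright with their feet inside their discs: ball at the near place, drum at −y, square at +y. I'll hand in.

```bash
python3 -c "
from h import *
print(env.close_job())"
```

```text
the job is handed in; nothing more can be done
None
```

The job is handed in at about 54 s: the short stand is upright on the middle of the pad, and the three tall stands are back upright on their original discs (within about 3 mm by the last pictures).

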